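Tap the block down onto its parallels in the vise

TASK

The block clamped in the small blue vise is not down on the two parallels under it. Press it down in the middle with the soft-faced tapping bar only (firmly, 20 to 25 N and never over 40 N, keeping the fingers off the block) until both parallels are trapped. Then lift the bar and prove it: gently push (2 to 5 N) the end of each parallel lengthwise, the one nearer the robot first, with a fingertip or the bar; neither may slide. Finally leave the bar standing upright on the bench, and disturb nothing else.

Things in the scene. Friction and masses are not known exactly. Their poses are not given: they have to be found in the camera images.
- vise: Small blue vise fixed to the bench; origin: centre of its underside, between the jaws. x runs across the jaws, away from the T handle on the robot's side; y along the jaws; yaw within 15 degrees. 170 mm long, jaws 80 mm wide (y), faces at x = -30 and +30 mm, tops 68 mm, bed 28 mm above the bench. Flanges at both sides up to 16 mm high, out to y = 57 mm.
- work_block: Bright metal block 60 x 66 x 30 mm (x, y, z) between the jaws; origin: centre of its underside, axes as the vise's. At the start it is 3 to 6 mm too high and rocked up to 3 degrees about y; it can only slide down or up and rock about y, against the jaws' grip. Seated, its underside is 46 mm and its top 76 mm above the bench, and the jaws keep pulling it down.
- parallel_near: Steel bar 12 x 130 x 18 mm (x, y, z), 0.08 kg, standing loose on the vise bed under the block, robot's side; origin: centre of its underside; long axis y, along the jaws. Its ends stick out about 25 mm at both sides of the vise, 28 to 46 mm above the bench. Loose, 1 N slides it; trapped, it withstands about 5 N. It must end within 6 mm of its start.
- parallel_far: The same bar on the far side, 44 mm from the near one
- bar_center (a point): Centre (half-way up) of the tapping bar: upright round bar, 26 mm in diameter and 110 mm tall, 0.25 kg, white plastic face at the foot, brass shank, red cap on top; it stands free on the bench with its foot at z = 0. Its z axis is its long axis.
- tapping_bar: The same bar; origin at the centre of its foot (the white face)
- flux_pot: Bystander: small pot with a black lid, 51 mm in diameter, 46 mm tall, loose; leave alone
- paste_pot: Bystander: small pot with a red lid, 41 mm in diameter, 36 mm tall, loose; leave alone
- red_pliers: Bystander: pliers with red handles, 144 mm long, lying loose; leave alone
- press_point (a point): Point to press: the middle of the block's top face. The block creeps down under about 2 to 10 N, and levels itself when one side meets its parallel; once it sits on both parallels the force rises steeply; a slow, settled press of 20 to 25 N seats it; if a parallel still slides, press again a little harder. Pressing off to one side can lift the other side again.

How it is judged:
On the way, in this order (a step that is already met when the one before it is completed fails the run):
1. The block is seated on both parallels (each carries over 1 N) with the bar lifted off it (contact force between work_block and parallel_near above 1 N and contact force between work_block and parallel_far above 1 N and contact force between tapping_bar and work_block below 0.3 N), for 0.3 s.
2. The near parallel is pushed at its end with over 1 N and does not slide (within 6 mm) (contact force between any of the fingers, tapping_bar and parallel_near above 1 N and (y of the grasp point in the frame of parallel_near above 0.055 m or y of the grasp point in the frame of parallel_near below -0.055 m) and distance of parallel_near from where it was at the start of the episode below 0.006 m), for 0.05 s.
3. The far parallel is pushed at its end with over 1 N and does not slide (within 6 mm) (contact force between any of the fingers, tapping_bar and parallel_far above 1 N and (y of the grasp point in the frame of parallel_far above 0.055 m or y of the grasp point in the frame of parallel_far below -0.055 m) and distance of parallel_far from where it was at the start of the episode below 0.006 m), for 0.05 s.
At the end, for the whole second after the job is handed in: The block rests on both parallels, pressing each with over 1 N; each parallel is within 6 mm of where it started; the tapping bar stands upright (within 0.1 rad) and still on the bench top (contact force between work_block and parallel_near above 1 N and contact force between work_block and parallel_far above 1 N and distance of each of parallel_near, parallel_far from where it was at the start of the episode below 0.006 m and angle between tapping_bar's own z axis and vertical below 0.1 rad and height (world z) of tapping_bar below 0.006 m and linear speed of tapping_bar below 0.02 m/s); the robot touches nothing.
It fails at once if The bar presses or strikes the block with over 45 N (contact force between tapping_bar and work_block above 45 N).
It fails at once if The gripper touches the block with over 2 N (contact force between any of the fingers, the arm and work_block above 2 N).
It fails at once if A bystander is moved by over 25 mm (distance of any of flux_pot, paste_pot, red_pliers from where it was at the start of the episode above 0.025 m).
It also fails if it takes over 69 s, if anything falls off the work surface, if the arm or the gripper's body presses on something with over 40 N, if the wrist force passes 120 N, or if a joint passes its speed limit or range.

ROBOT

A 6-joint arm with a two-finger parallel gripper is mounted at the origin on a cart in front of the work surface, level with it; the furniture and walls round the work are solid. World frame = base frame: x ahead of the robot, y to its left, z up, the work surface at z = 0. Lengths are in m, angles in rad, forces in N, time in s.
With the tool pointing down it reaches from about 0.375 to 0.9 m from the base axis. Payload 3.1 kg.
Tool frame: the origin (TCP) lies on the front face of the gripper's body, between the roots of the fingers; the fingertips stand 73 mm ahead of it and the grasp point (between the pads) lies 54 mm ahead of it (manip.finger_overhang is the distance from the TCP to the fingertips, in m); z points along the fingers, y is the direction in which the jaws open and shut (so a half turn about z gives the same grasp; the last joint's range is limited). The gripper opens to 85 mm and grips with 20 to 120 N. Pads are 22 mm wide; open, the fingers measure 114 mm over their backs; the gripper's body (76 mm by 85 mm) begins 54 mm behind the grasp point. The pads swing forward as they close: fully open they stand 13 mm farther back than shut.
Start: joints at [0.948, 0.527, 1.433, -0, 1.181, -0.178], TCP at [0.269, 0.564, 0.304] pointing down, gripper open.
Joint ranges: [-3.08, 3.08], [-0.75, 2.2], [0.22, 2.44], [-1.43, 4.57], [0, 2.65], [-2.85, 2.85]. Speed limits (rad/s): [2.79, 2.79, 3.14, 3.14, 3.14, 3.14].

INTERFACE

Orientations are given as a unit quaternion [x, y, z, w].
In Python, from station import manip gives the robot as it stands.
- The arm moves only by the tool apply_moves, never from a script. Its argument "increments" is a list that holds one entry, the list of rows, each a list of 4 numbers: the shift along the tool's x, y, z in m, then the turn about the tool's z in degrees. In form: [[[dx, dy, dz, spin], ...]]. A call has 1 to 5 rows; each row shifts and turns the pose as measured when the row begins, along the tool's axes as they then stand; what a row does not reach is not made up. A row lasts 1/10 s, in which the tool goes at most 50 mm and 8.59 degrees, less where a joint would pass 70% of its speed; a pose out of reach is approached as far as the arm can. A call with a gripper value outside its range is refused whole. "fingers" is the opening, from 0 (shut) to 1 (fully open), set as the call begins (left out, the last holds). The fingers move at their own pace and stop on an object; "newtons" is the grip in N (left out, the last holds). Time passes only in rows, so rows that do not move let the fingers close. It gives the time, the measured TCP pose, the force and the opening at its end, in the units of the state.
- manip.sense(): the state, without advancing time (a new reading comes with each control period).
- manip.snapshot(name): name is "scene" or "top" or "wrist"; returns (picture, depth): 480x640x3 uint8, red, green, blue; 480x640 float32, m along the optical axis (not along the pixel's ray), 0 where there is no reading.
- manip.camera_model(name): a dict with "mtx" (3x3 intrinsics, pixels), "R" (3x3) and "t" (3): a world point X has camera coordinates R X + t; the wrist camera has in their place "mount" (4x4, takes a point from camera to tool coordinates, whose origin is the TCP and whose axes are the flange's). Camera axes: x right, y down, z forward; pixel columns grow to the right and rows downward; lengths in m; the calibration is good to about 2 mm. A picture is of the moment at which its call begins: read the wrist's pose just before it. camera_model takes no time and is no camera call.
- manip.sign_off(): hands the job in, once; it reports no verdict.
The state is a dict: "t": time; "q": joint angles; "qd": joint speeds; "tau": joint torques, N m; "tcp_pos": TCP position; "tool_rot": TCP orientation; "force": force on the tool from outside, world axes, zero at the start; "ft_torque": the same for the moment, N m; "finger_gap": opening from 0.0 (shut) to 1.0 (fully open).
Only numpy, scipy, OpenCV 4.12 (cv2) and the standard library are available. Lean on these libraries where they do the work, as an engineer would, in place of code of your own. Each camera call takes 0.05 s, during which the arm holds its last target.

## Working session

There is one attempt and no reset: what is moved stays moved. The work goes in short steps, Python scripts to look and compute and a tool call to move; the robot and the scene stay as the last step left them, time stands still between calls to the robot, and variables do not carry over. Pictures are saved under pics/ and viewed, and the job is handed in when it is done.

Besides the shell and the picture viewer there is one more tool, called as name([rows], argument=value, ...), one row to a line, values as JSON. apply_moves: Moves the arm, as the interface text tells. Its arguments: {"type":"object","properties":{"increments":{"type":"array","items":{"type":"array","items":{"type":"array","items":{"type":"number"}}}},"fingers":{"type":"number"},"newtons":{"type":"number"}},"required":["increments"]}

```bash
ls; mkdir -p pics
python3 - <<'E'
from station import manip
import cv2, numpy as np
print(manip.sense())
print(manip.finger_overhang)
for n in ("scene","top"):
    p,d=manip.snapshot(n); cv2.imwrite(f"pics/{n}0.png",p[:,:,::-1]); np.save(f"pics/{n}0.npy",d)
    print(n,manip.camera_model(n))
print(manip.camera_model("wrist"))
E
```

```text
pics
{'t': 0.0, 'q': array([ 9.47517293e-01,  5.28508888e-01,  1.43392537e+00, -4.91344585e-06,
        1.18141128e+00, -1.78489579e-01]), 'qd': array([ 8.55603713e-05, -3.43278934e-05,  2.17486835e-03, -1.54561635e-03,
       -8.75937110e-04,  1.31710232e-03]), 'tau': array([ 9.78269927e-04, -4.42343903e+01, -1.78025883e+01, -1.75150003e-04,
        8.41709058e-03,  1.80407693e-05]), 'tcp_pos': array([0.26854596, 0.56373051, 0.30289987]), 'tool_rot': array([ 2.20564951e-01,  9.75371639e-01, -1.03802000e-03, -4.37482840e-04]), 'force': array([-0.58566855,  0.22890996,  0.11571796]), 'ft_torque': array([0.04866256, 0.02341819, 0.02057205]), 'finger_gap': 1.0012182407700474}
0.0726
scene {'mtx': array([[516.47509656,   0.        , 316.03794509],
       [  0.        , 516.47509656, 237.28265032],
       [  0.        ,   0.        ,   1.        ]]), 'R': array([[ 0.79526029, -0.60623138, -0.00667656],
       [-0.38252658, -0.4931975 , -0.78129997],
       [ 0.4703557 ,  0.6238908 , -0.62412001]]), 't': array([-0.54135085,  0.20060632,  1.19125643])}
top {'mtx': array([[490.97416885,   0.        , 325.67271501],
       [  0.        , 490.97416885, 234.54263792],
       [  0.        ,   0.        ,   1.        ]]), 'R': array([[ 0.00898569, -0.99989552, -0.01132282],
       [-0.99114724, -0.00740595, -0.13256056],
       [ 0.13246286,  0.01241373, -0.99111023]]), 't': array([-0.16343977,  0.55700418,  1.46911526])}
{'mtx': array([[383.52623082,   0.        , 321.17299558],
       [  0.        , 383.52623082, 235.66282315],
       [  0.        ,   0.        ,   1.        ]]), 'mount': array([[ 6.70064841e-04, -9.48633969e-01, -3.16375006e-01,
         8.13762833e-02],
       [ 9.99999770e-01,  6.03001474e-04,  3.09875950e-04,
        -6.74884253e-04],
       [-1.03184257e-04, -3.16375141e-01,  9.48634155e-01,
        -7.07331796e-02],
       [ 0.00000000e+00,  0.00000000e+00,  0.00000000e+00,
         1.00000000e+00]])}
```

View pics/scene0.png

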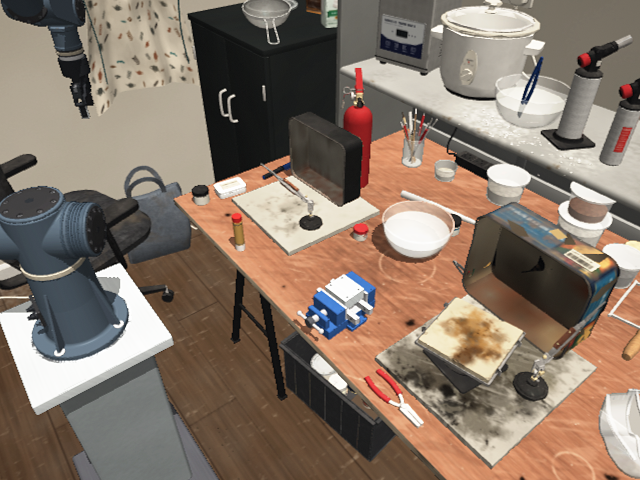

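View pics/top0.png

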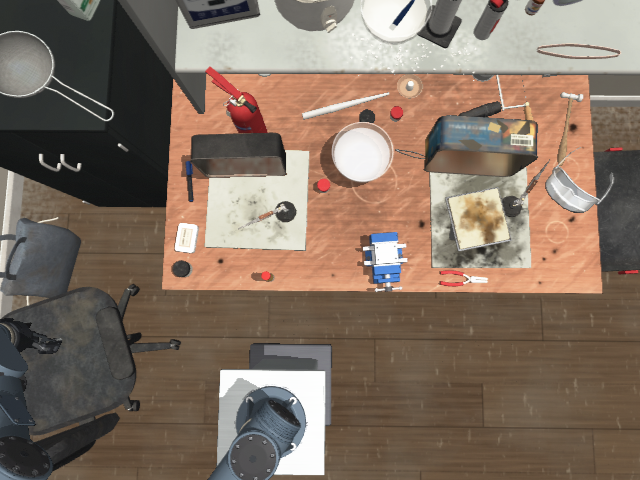

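The scene view shows the bar at about (238,232) and the vise at (342,303). In the top view the bar is at (264,276), the vise at (384,257), the pots at (181,268) and (323,185), and the pliers at (463,279). I'll enlarge the crops.

```bash
cat > h.py <<'E'
import numpy as np, cv2
from station import manip
def ray_z(name,u,v,z,cm=None):
    c=cm or manip.camera_model(name); K=c["mtx"];R=c["R"];t=c["t"]
    d=R.T@np.linalg.inv(K)@np.array([u,v,1.]); o=-R.T@t
    return o+d*(z-o[2])/d[2]
def cloud(name,d,u0,u1,v0,v1):
    c=manip.camera_model(name);K=c["mtx"]
    v,u=np.mgrid[v0:v1,u0:u1]; z=d[v0:v1,u0:u1]
    P=np.stack([(u-K[0,2])/K[0,0]*z,(v-K[1,2])/K[1,1]*z,z],-1)
    return (P-c["t"])@c["R"]
def wrist_cam(s):
    from scipy.spatial.transform import Rotation as Ro
    c=manip.camera_model("wrist");M=c["mount"];T=np.eye(4);T[:3,:3]=Ro.from_quat(s["tool_rot"]).as_matrix();T[:3,3]=s["tcp_pos"]
    W=np.linalg.inv(T@M); return dict(mtx=c["mtx"],R=W[:3,:3],t=W[:3,3])
E
python3 - <<'E'
import cv2,numpy as np
from h import *
p=cv2.imread("pics/top0.png")
a=cv2.resize(p[220:300,350:430],None,fx=7,fy=7,interpolation=cv2.INTER_CUBIC); cv2.imwrite("pics/c1.png",a)
s=cv2.imread("pics/scene0.png")
a=cv2.resize(s[260:345,290:390],None,fx=7,fy=7,interpolation=cv2.INTER_CUBIC); cv2.imwrite("pics/c2.png",a)
a=cv2.resize(p[255:295,240:290],None,fx=12,fy=12,interpolation=cv2.INTER_CUBIC); cv2.imwrite("pics/c3.png",a)
d=np.load("pics/top0.npy")
P=cloud("top",d,258,273,268,284)
m=(P[...,2]>0.09); print("bar cap",m.sum(),P[m].mean(0),P[m].min(0),P[m].max(0))
P=cloud("top",d,355,415,225,295)
Z=(P[::4,::3,2]*1000).round().astype(int)
for r in Z: print(" ".join("%4d"%x for x in r))
print(P[0,0],P[-1,-1])
E
```

```text
bar cap 71 [0.4273478  0.01013483 0.12908158] [ 0.35893857 -0.17753474  0.09098353] [0.44092658 0.02616578 1.52804136]
   4    2   -6    5    8   -3    2   -2   -1    1   -1    4    1    1   -2    0   -3    1    0    4
  -1   -2   -5    6    4   -6    7    0    2   -3    5   -4    7    7    2    2    0    4   -1    1
   9    0    6   -6   -3    4   -4   67   69   66   70   60   69   71    2    4    8    0    2   -7
   5    0    3    5   -1   45   67   66   72   73   65   69   74   72   70    4    5   -5    2    2
   3    1   -1   -2   -4   40   76   70   69   67   63   59   73   72   71    1    2   -2   -1   -3
  -5    5    4   -4   -3   25   34   78   86   82   83   87   79   80   44   49   45    3    0   -6
   1   -6    3   51   52   45   48   80   82   80   80   83   83   87    8    7    7    1    2   -7
  -3   -3    1    7   11    9   27   83   78   84   80   85   80   83   77    7    5    2   -4    1
   0    1    2    2   20    8   27   85   80   79   83   84   77   81   79   15   -1    8    8    6
   8   -4   -1   49   49   44   46   85   82   78   91   83   83   86   74   48  
[... 194 characters left out ...]
  69   -3    2   -1    4
   4   -2   -3    5   -6    2   42   63   67   70   67   66   64   66   54   -1    1   -8   -1    2
   6   -3   -2   -1    2    6   28   27   28   32   51   53   26   30   33    2    1    3   -1    1
   4    2   -1    3   -5   -2   21   33   52   57   55   59   54   54   25    1   -3   -4   -3   -1
   2    2   -6   -4    5    8    0    1    4    2   44   52    0   -5    2    2   -2    8    3    2
  -4   -3   -1   -1    5   -2    8   52   46   51   53   63   54   49   40   42    4   -4   -3    2
-766 -765 -768 -762 -772 -765 -758 -767 -751 -767 -764 -747 -762 -758 -767 -753 -763 -768 -757 -758
[ 0.59347676 -0.25019105  0.00431903] [ 0.39090109 -0.5605351  -0.76768999]
```

View pics/c1.png

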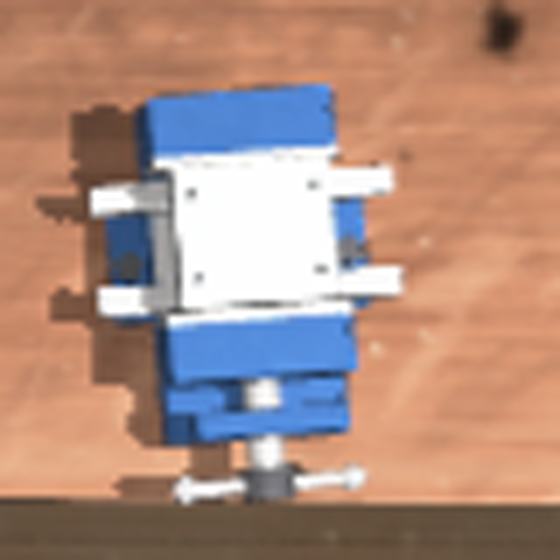

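View pics/c2.png

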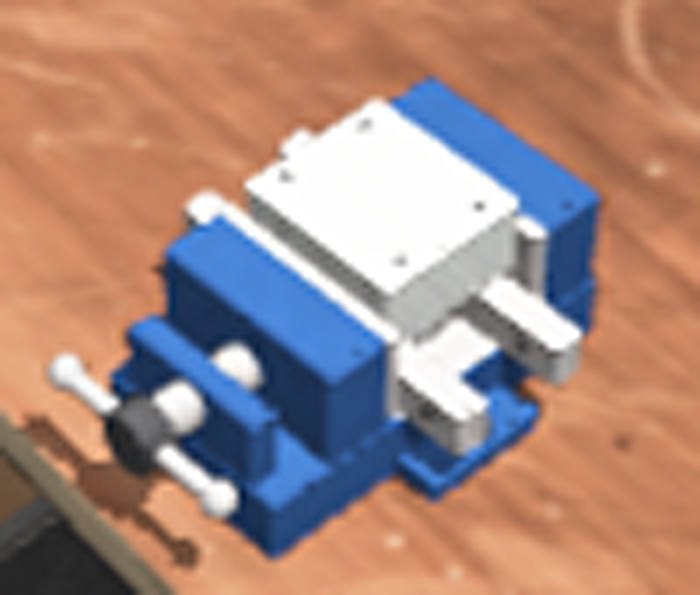

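View pics/c3.png

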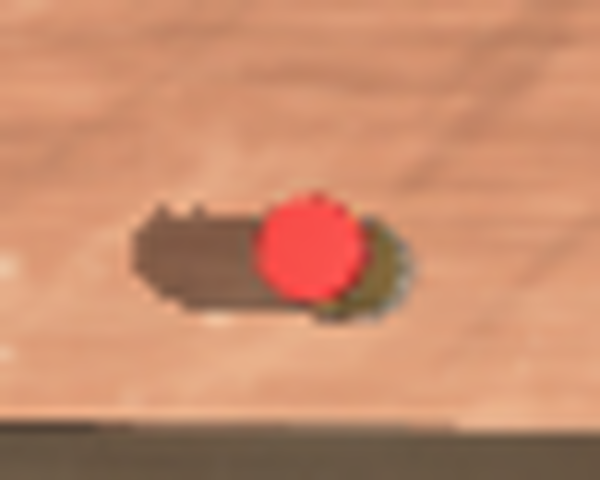

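Run:
```python
from h import *
def px(x,y,u0,v0,f): return (x+.5)/f-.5+u0,(y+.5)/f-.5+v0
print("bar cap",ray_z("top",*px(311,248,240,255,12),0.11))
D=[ray_z("top",*px(*q,350,220,7),0.080) for q in [(191,193),(313,184),(197,278),(320,269)]]
D=np.array(D);print(D.round(4),"block c",D.mean(0).round(4))
E=np.array([ray_z("top",*px(*q,350,220,7),0.046) for q in [(91.5,201),(393,179),(98.5,302),(402.5,279)]])
print(E.round(4)); 
for a,b in((0,1),(2,3)): print("par",(E[a]+E[b])/2, np.linalg.norm(E[a]-E[b]), np.degrees(np.arctan2(*(E[a]-E[b])[[0,1]])))
y=np.degrees(np.arctan2(*(D[0]+D[2]-D[1]-D[3])[[0,1]]));print(y)
P=E
print("pots",ray_z("top",181,268,.046),ray_z("top",323,185,.036),ray_z("top",463,279,.01))
```

```text
bar cap [0.42875301 0.01295925 0.11      ]
[[ 0.5159 -0.3114  0.08  ]
 [ 0.5202 -0.3629  0.08  ]
 [ 0.4799 -0.3137  0.08  ]
 [ 0.4841 -0.3655  0.08  ]] block c [ 0.5    -0.3384  0.08  ]
[[ 0.5158 -0.2714  0.046 ]
 [ 0.5264 -0.4019  0.046 ]
 [ 0.472  -0.2744  0.046 ]
 [ 0.483  -0.4054  0.046 ]]
par [ 0.52111471 -0.33666719  0.046     ] 0.13089171981903305 -4.641912964456607
par [ 0.47754399 -0.33992632  0.046     ] 0.13149332289272403 -4.798044599883845
-4.671759297245995
pots [0.45152611 0.27822969 0.046     ] [ 0.71364981 -0.14914262  0.036     ] [ 0.42716879 -0.58172705  0.01      ]
```

apply_moves([
  [[0,0,0,-7.5],[0,0,0,-7.5],[0,0,0,-7.5],[0,0,0,-7.5]],
], fingers=1, newtons=80)

```text
t: 0.5
tcp_pos: [0.2678, 0.5627, 0.3005]
tool_rot: [-0.049, 0.999, -0.003, -0.002]
force: [0.7, 0.1, 1.2]
finger_gap: 1.0
```

```bash
cat >> h.py <<'E'
from scipy.spatial.transform import Rotation as Ro
def to(x,y,z,s=None):
    s=s or manip.sense(); R=Ro.from_quat(s["tool_rot"]); m=R.as_matrix()
    d=R.inv().apply(np.array([x,y,z])-s["tcp_pos"])
    print("t",s["t"],"tcp",s["tcp_pos"].round(4),"yhead",np.degrees(np.arctan2(m[1,1],m[0,1])).round(2),"tz",m[:,2].round(4),"d_tool mm",(d*1000).round(1),"F",s["force"].round(2),"gap",round(s["finger_gap"],3),"q",s["q"].round(2))
E
python3 - <<'E'
from h import *
to(0.429,0.013,0.25)
E
```

```text
t 0.5 tcp [0.2678 0.5627 0.3005] yhead 95.65 tz [-0.0043 -0.006  -1.    ] d_tool mm [-106.5 -562.6   53.1] F [0.7  0.07 1.18] gap 1.0 q [ 0.95  0.53  1.44  0.    1.18 -0.72]
```

apply_moves([
  [[-0.01,-0.048,0,0],[-0.01,-0.048,0,0],[-0.01,-0.048,0,0],[-0.01,-0.048,0,0],[-0.01,-0.048,0,0]],
])

```text
t: 1.0
tcp_pos: [0.3419, 0.3281, 0.2987]
tool_rot: [-0.057, 0.998, -0.002, -0.002]
force: [0.6, -0.9, -0.4]
finger_gap: 0.998
```

apply_moves([
  [[-0.01,-0.048,0,0],[-0.01,-0.048,0,0],[-0.01,-0.048,0,0],[-0.01,-0.048,0,0],[-0.01,-0.048,0,0]],
])

```text
t: 1.5
tcp_pos: [0.4178, 0.0898, 0.2989]
tool_rot: [-0.058, 0.998, -0.002, -0.002]
force: [0.9, -0.3, -0.1]
finger_gap: 1.0
```

Run:
```python
from h import *
to(0.429,0.013,0.25)
```

```text
t 1.5 tcp [0.4178 0.0898 0.2989] yhead 96.6 tz [-0.0047 -0.0043 -1.    ] d_tool mm [ -2.5 -77.4  49.1] F [ 0.85 -0.3  -0.06] gap 1.0 q [-0.05  0.27  1.91 -0.01  0.97 -1.73]
```

apply_moves([
  [[0,-0.04,0.01,1],[0,-0.032,0.01,1],[-0.001,-0.004,0,0],[0,0,0,0]],
])

```text
t: 1.9
tcp_pos: [0.4295, 0.0054, 0.2788]
tool_rot: [-0.034, 0.999, -0.003, -0.001]
force: [0.1, 0.2, 0.2]
finger_gap: 1.0
```

Run:
```python
from h import *
to(0.429,0.013,0.124)
s=manip.sense(); p,d=manip.snapshot("wrist"); cv2.imwrite("pics/w1.png",p[:,:,::-1]);np.save("pics/w1.npy",d)
c=wrist_cam(s)
X=np.array([.4288,.013,.11]); q=c["R"]@X+c["t"]; q=c["mtx"]@q; print(q[:2]/q[2])
X=np.array([.4288,.013,.0]); q=c["R"]@X+c["t"]; q=c["mtx"]@q; print(q[:2]/q[2])
import pickle; pickle.dump(c,open("pics/w1.pkl","wb"))
```

```text
t 1.9 tcp [0.4295 0.0054 0.2788] yhead 93.95 tz [-0.0011 -0.0054 -1.    ] d_tool mm [ -0.2   8.4 154.8] F [0.09 0.22 0.22] gap 1.0 q [-0.25  0.31  1.93 -0.01  0.9  -1.88]
[334.85949567 238.35556814]
[331.44331302 200.38144534]
```

View pics/w1.png

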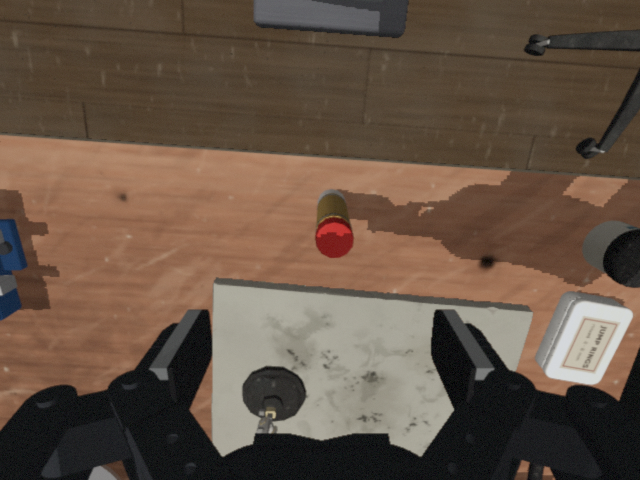

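The red cap's top is at (335,239) and the predicted point was (334.9,238.4), so the two agree. Next I align above the bar and descend.

apply_moves([
  [[0,0.008,0.03,0],[0,0,0.03,0],[0,0,0,0]],
])

```text
t: 2.25
tcp_pos: [0.4296, 0.0172, 0.2192]
tool_rot: [-0.038, 0.999, -0.003, 0.002]
force: [-0.7, 0.5, 0.1]
finger_gap: 1.001
```

Run:
```python
from h import *
to(0.429,0.013,0.124)
```

```text
t 2.25 tcp [0.4296 0.0172 0.2192] yhead 94.3 tz [ 0.004  -0.0057 -1.    ] d_tool mm [ 1.2 -3.5 95.2] F [-0.71  0.5   0.1 ] gap 1.001 q [-0.22  0.42  1.99 -0.01  0.72 -1.86]
```

apply_moves([
  [[0.001,-0.004,0.025,0],[0,0,0.025,0],[0,0,0.025,0],[0,0,0.005,0]],
])

```text
t: 2.65
tcp_pos: [0.4322, 0.0169, 0.1418]
tool_rot: [-0.042, 0.999, -0.004, 0.006]
force: [0.0, -0.0, 0.6]
finger_gap: 0.997
```

Run:
```python
from h import *
to(0.429,0.013,0.124)
```

```text
t 2.65 tcp [0.4322 0.0169 0.1418] yhead 94.82 tz [ 0.0126 -0.0069 -0.9999] d_tool mm [ 3.7 -3.5 17.8] F [ 0.01 -0.04  0.56] gap 0.997 q [-0.22  0.59  2.05 -0.01  0.49 -1.87]
```

apply_moves([
  [[0.003,-0.004,0.01,0],[0.002,-0.002,0.006,0],[0,0,0,0]],
])

```text
t: 2.95
tcp_pos: [0.4296, 0.0122, 0.128]
tool_rot: [-0.044, 0.999, -0.004, 0.008]
force: [0.1, -0.1, 0.0]
finger_gap: 1.002
```

Run:
```python
from h import *
to(0.429,0.013,0.124)
```

```text
t 2.95 tcp [0.4296 0.0122 0.128 ] yhead 95.07 tz [ 0.0164 -0.0074 -0.9998] d_tool mm [0.5 0.9 4. ] F [ 0.09 -0.14  0.01] gap 1.002 q [-0.23  0.62  2.07 -0.01  0.44 -1.88]
```

apply_moves([
  [[0.001,0.001,0.003,0],[0,0,0,0],[0,0,0,0],[0,0,0,0],[0,0,0,0]],
], fingers=0, newtons=80)

```text
t: 3.45
tcp_pos: [0.4299, 0.0137, 0.1277]
tool_rot: [-0.045, 0.999, -0.005, 0.011]
force: [-0.7, 0.8, -1.0]
finger_gap: 0.276
```

apply_moves([
  [[0,0,0,0],[0,0,0,0],[0,0,0,0]],
])

```text
t: 3.75
tcp_pos: [0.4298, 0.0137, 0.1277]
tool_rot: [-0.044, 0.999, -0.005, 0.011]
force: [-0.9, 0.2, 2.4]
finger_gap: 0.284
```

Run:
```python
from h import *
to(0.429,0.013,0.124)
p,d=manip.snapshot("scene"); cv2.imwrite("pics/s1.png",cv2.resize(p[100:300,140:400,::-1],None,fx=3,fy=3))
```

```text
t 3.75 tcp [0.4298 0.0137 0.1277] yhead 95.09 tz [ 0.0216 -0.0082 -0.9997] d_tool mm [ 1.  -0.6  3.7] F [-0.9   0.19  2.37] gap 0.284 q [-0.23  0.62  2.07 -0.01  0.43 -1.88]
```

View pics/s1.png

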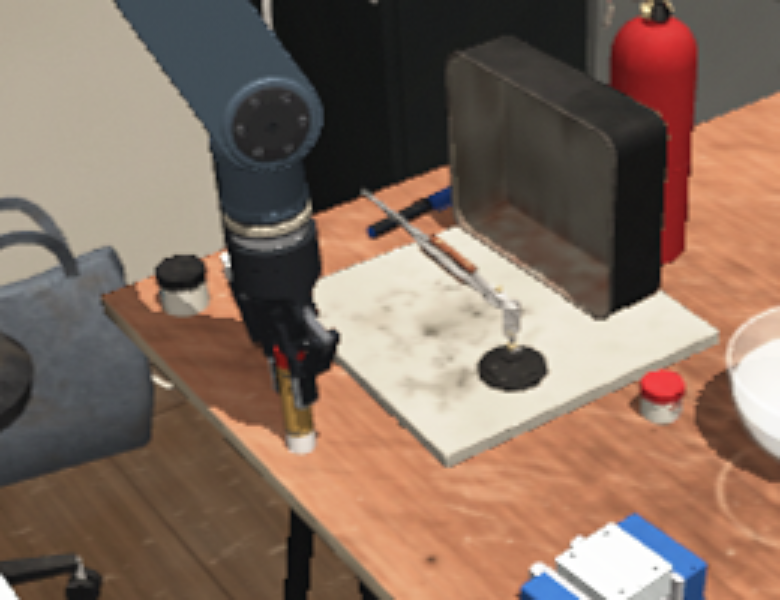

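The bar is gripped (gap 0.284) with its white foot still on the bench. Now I lift it.

apply_moves([
  [[0,0,-0.02,0],[0,0,-0.03,0],[0,0,-0.04,0],[0,0,-0.03,0],[0,0,-0.01,0]],
])

```text
t: 4.3
tcp_pos: [0.4253, 0.0146, 0.2589]
tool_rot: [-0.044, 0.999, -0.003, 0.005]
force: [0.9, -1.0, -2.1]
finger_gap: 0.279
```

Run:
```python
from h import *
to(0.500,-0.338,0.25)
```

```text
t 4.3 tcp [0.4253 0.0146 0.2589] yhead 95.07 tz [ 0.011  -0.0064 -0.9999] d_tool mm [ -43.1 -357.7   12. ] F [ 0.85 -1.03 -2.15] gap 0.279 q [-0.23  0.33  1.97 -0.01  0.83 -1.88]
```

Fz is about -2.2 N, which is the bar's weight, so it is held. Next is the transfer to the vise.

apply_moves([
  [[-0.005,-0.045,0,0],[-0.005,-0.045,0,0],[-0.005,-0.045,0,0],[-0.005,-0.045,0,0],[-0.005,-0.045,0,0]],
])

```text
t: 4.8
tcp_pos: [0.469, -0.2073, 0.2621]
tool_rot: [-0.05, 0.999, -0.002, 0.005]
force: [0.1, 0.6, -2.0]
finger_gap: 0.276
```

Run:
```python
from h import *
to(0.500,-0.338,0.25)
```

```text
t 4.8 tcp [ 0.469  -0.2073  0.2621] yhead 95.78 tz [ 0.0099 -0.0037 -0.9999] d_tool mm [ -17.6 -133.1   12.8] F [ 0.11  0.63 -1.96] gap 0.276 q [-0.64  0.43  1.76  0.    0.94 -2.31]
```

apply_moves([
  [[-0.006,-0.045,0,0.5],[-0.006,-0.045,0,0.5],[-0.005,-0.03,0,0],[0,-0.005,0,0],[0,0,0,0]],
])

```text
t: 5.3
tcp_pos: [0.496, -0.3416, 0.2589]
tool_rot: [-0.037, 0.999, -0.002, 0.003]
force: [-1.4, 0.1, -1.7]
finger_gap: 0.279
```

Run:
```python
from h import *
to(0.500,-0.338,0.23)
p,d=manip.snapshot("scene"); cv2.imwrite("pics/s2.png",cv2.resize(p[180:360,260:460,::-1],None,fx=4,fy=3.3))
s=manip.sense();p,d=manip.snapshot("wrist"); cv2.imwrite("pics/w2.png",p[:,:,::-1])
c=wrist_cam(s)
for X in ([.4998,-.3384,.08],[.4998,-.3384,.076]): q=c["mtx"]@(c["R"]@np.array(X)+c["t"]); print(q[:2]/q[2])
```

```text
t 5.3 tcp [ 0.496  -0.3416  0.2589] yhead 94.28 tz [ 0.0069 -0.0031 -1.    ] d_tool mm [-4.1  3.4 28.9] F [-1.43  0.06 -1.73] gap 0.279 q [-0.79  0.55  1.54  0.    1.05 -2.44]
[326.38399871 237.49916345]
[326.32927974 235.62191555]
```

View pics/s2.png

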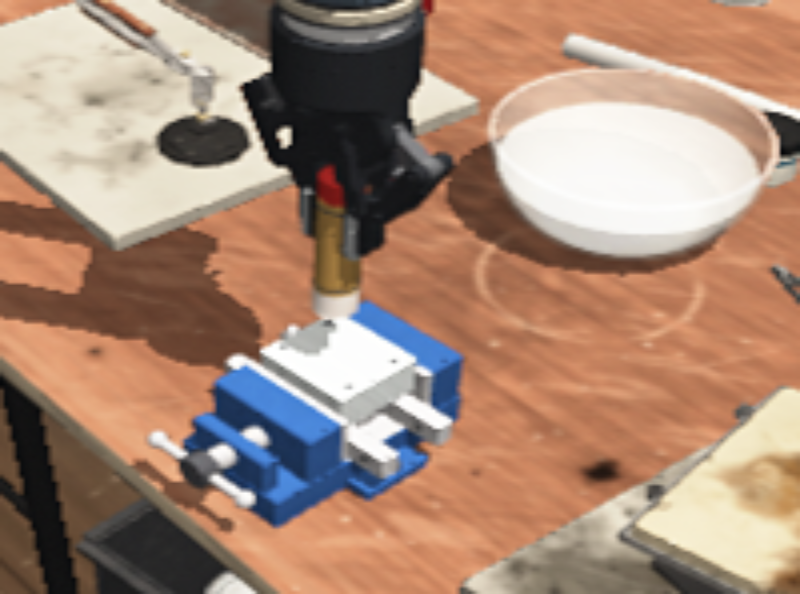

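View pics/w2.png

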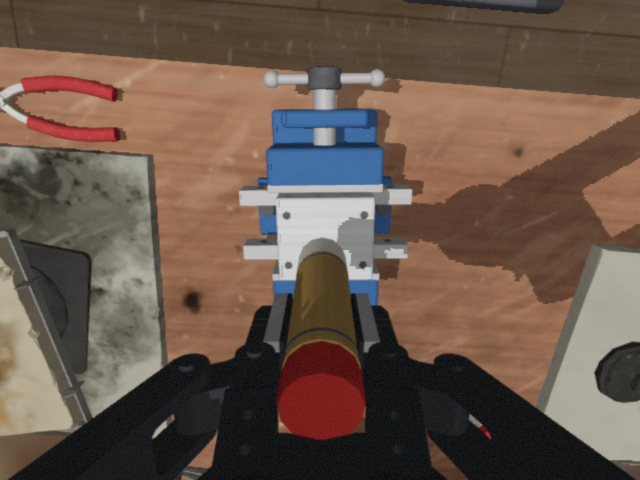

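Diagonals through the four dots cross at (325.5,238.4), and the block centre was predicted at (326.4,237.5), about 1 mm apart. I move down above the centre.

apply_moves([
  [[-0.003,0.0015,0.01,0],[-0.002,0.001,0.01,0],[0,0,0.01,0],[0,0,0.005,0],[0,0,0,0]],
])

```text
t: 5.9
tcp_pos: [0.5004, -0.3304, 0.2202]
tool_rot: [-0.041, 0.999, 0.001, 0.001]
force: [0.3, 0.4, -1.5]
finger_gap: 0.282
```

Run:
```python
from h import *
to(0.5015,-0.338,0.21)
p,d=manip.snapshot("wrist"); cv2.imwrite("pics/w3.png",cv2.resize(p[160:320,220:430,::-1],None,fx=3.5,fy=3.5))
```

```text
t 5.9 tcp [ 0.5004 -0.3304  0.2202] yhead 94.69 tz [ 0.0024  0.0025 -1.    ] d_tool mm [-0.5 -7.7 10.1] F [ 0.33  0.45 -1.54] gap 0.282 q [-0.77  0.6   1.58  0.    0.97 -2.43]
```

View pics/w3.png

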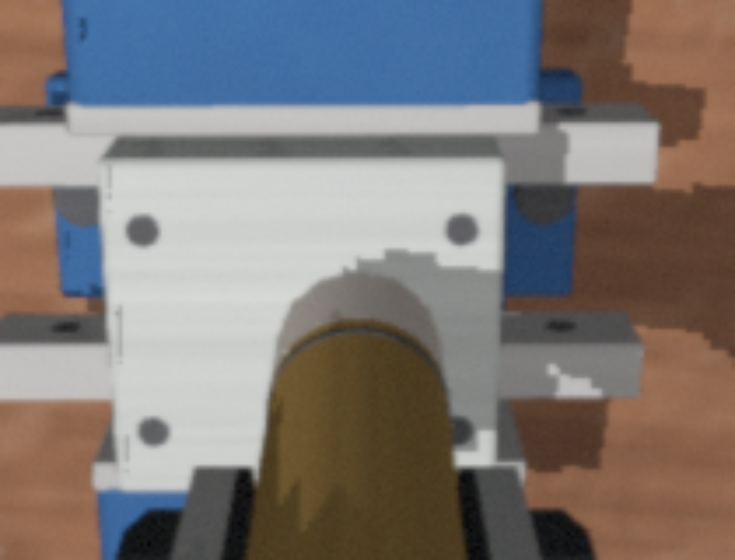

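apply_moves([
  [[-0.002,-0.005,0,0],[-0.001,-0.003,0,0],[0,0,0,0]],
])

```text
t: 6.25
tcp_pos: [0.5049, -0.3395, 0.2213]
tool_rot: [-0.041, 0.999, 0.0, 0.002]
force: [0.5, 0.1, -3.3]
finger_gap: 0.279
```

Run:
```python
from h import *
to(0.503,-0.339,0.21)
```

```text
t 6.25 tcp [ 0.5049 -0.3395  0.2213] yhead 94.7 tz [ 4.2e-03  6.0e-04 -1.0e+00] d_tool mm [ 1.9  0.6 11.3] F [ 0.53  0.13 -3.26] gap 0.279 q [-0.78  0.61  1.55  0.    0.98 -2.43]
```

apply_moves([
  [[0.002,0,0.003,0],[0,0,0.003,0],[0,0,0.001,0]],
])

```text
t: 6.55
tcp_pos: [0.503, -0.3405, 0.2146]
tool_rot: [-0.041, 0.999, -0.001, 0.003]
force: [-0.9, 0.4, -3.0]
finger_gap: 0.279
```

Run:
```python
from h import *
to(0.503,-0.339,0.21)
```

```text
t 6.55 tcp [ 0.503  -0.3405  0.2146] yhead 94.65 tz [ 5.6e-03 -8.0e-04 -1.0e+00] d_tool mm [-0.1  1.5  4.6] F [-0.92  0.36 -2.99] gap 0.279 q [-0.78  0.61  1.56  0.    0.96 -2.43]
```

apply_moves([
  [[0,0.001,0.002,0],[0,0,0.0015,0]],
])

```text
t: 6.75
tcp_pos: [0.5027, -0.3393, 0.2107]
tool_rot: [-0.041, 0.999, -0.0, 0.003]
force: [-0.1, 0.6, -2.4]
finger_gap: 0.286
```

apply_moves([
  [[0,0,0.0015,0],[0,0,0.001,0]],
])

```text
t: 6.95
tcp_pos: [0.503, -0.3392, 0.2084]
tool_rot: [-0.04, 0.999, -0.0, 0.003]
force: [-1.2, 1.5, 2.1]
finger_gap: 0.275
```

apply_moves([
  [[0,0,0.001,0],[0,0,0.001,0]],
])

```text
t: 7.15
tcp_pos: [0.5032, -0.3391, 0.2072]
tool_rot: [-0.041, 0.999, -0.001, 0.003]
force: [-0.7, 2.0, 2.2]
finger_gap: 0.281
```

Run:
```python
from h import *
to(0.503,-0.339,0.21)
```

```text
t 7.15 tcp [ 0.5032 -0.3391  0.2072] yhead 94.66 tz [ 6.4e-03 -8.0e-04 -1.0e+00] d_tool mm [ 0.1  0.1 -2.8] F [-0.68  2.01  2.18] gap 0.281 q [-0.78  0.62  1.57  0.    0.95 -2.43]
```

apply_moves([
  [[0,0,0.001,0],[0,0,0.001,0]],
])

```text
t: 7.35
tcp_pos: [0.5032, -0.339, 0.2056]
tool_rot: [-0.041, 0.999, -0.001, 0.003]
force: [-1.1, 1.0, 1.4]
finger_gap: 0.28
```

apply_moves([
  [[0,0,0.001,0],[0,0,0.001,0]],
])

```text
t: 7.55
tcp_pos: [0.503, -0.3391, 0.2039]
tool_rot: [-0.041, 0.999, -0.001, 0.003]
force: [-2.6, 0.7, 7.9]
finger_gap: 0.282
```

Run:
```python
from h import *
to(0.503,-0.339,0.21)
```

```text
t 7.55 tcp [ 0.503  -0.3391  0.2039] yhead 94.68 tz [ 0.0061 -0.0013 -1.    ] d_tool mm [-0.   0.1 -6.1] F [-2.63  0.7   7.88] gap 0.282 q [-0.78  0.63  1.57  0.    0.94 -2.43]
```

apply_moves([
  [[0,0,0.001,0]],
])

```text
t: 7.65
tcp_pos: [0.5029, -0.3391, 0.2038]
tool_rot: [-0.041, 0.999, -0.001, 0.003]
force: [-2.5, 3.0, 10.8]
finger_gap: 0.283
```

apply_moves([
  [[0,0,0.001,0]],
])

```text
t: 7.75
tcp_pos: [0.5028, -0.3391, 0.2038]
tool_rot: [-0.041, 0.999, -0.001, 0.003]
force: [-1.3, 1.9, 8.3]
finger_gap: 0.28
```

apply_moves([
  [[0,0,0.001,0]],
])

```text
t: 7.85
tcp_pos: [0.5028, -0.3391, 0.2038]
tool_rot: [-0.041, 0.999, -0.001, 0.003]
force: [-1.8, 1.7, 7.9]
finger_gap: 0.283
```

apply_moves([
  [[0,0,0.0015,0],[0,0,0.0015,0]],
])

```text
t: 8.05
tcp_pos: [0.5028, -0.339, 0.2038]
tool_rot: [-0.041, 0.999, -0.001, 0.003]
force: [-2.7, 2.4, 10.2]
finger_gap: 0.281
```

apply_moves([
  [[0,0,0.002,0],[0,0,0.002,0]],
])

```text
t: 8.25
tcp_pos: [0.5028, -0.339, 0.2038]
tool_rot: [-0.041, 0.999, -0.002, 0.003]
force: [-3.3, 2.9, 13.7]
finger_gap: 0.279
```

apply_moves([
  [[0,0,0.003,0],[0,0,0.003,0]],
])

```text
t: 8.45
tcp_pos: [0.5028, -0.3388, 0.2037]
tool_rot: [-0.041, 0.999, -0.002, 0.004]
force: [-4.7, 3.8, 19.1]
finger_gap: 0.279
```

apply_moves([
  [[0,0,0.0035,0],[0,0,0.0035,0]],
])

```text
t: 8.65
tcp_pos: [0.5027, -0.3387, 0.2037]
tool_rot: [-0.042, 0.999, -0.003, 0.004]
force: [-5.6, 4.0, 20.6]
finger_gap: 0.275
```

Run:
```python
from h import *
to(0.503,-0.339,0.21)
```

```text
t 8.65 tcp [ 0.5027 -0.3387  0.2037] yhead 94.78 tz [ 0.0086 -0.0053 -0.9999] d_tool mm [-0.3 -0.4 -6.3] F [-5.57  4.01 20.61] gap 0.275 q [-0.78  0.63  1.58  0.    0.93 -2.43]
```

apply_moves([
  [[0,0,0.0035,0],[0,0,0.0035,0],[0,0,0.0035,0]],
])

```text
t: 8.95
tcp_pos: [0.5026, -0.3384, 0.2037]
tool_rot: [-0.042, 0.999, -0.004, 0.005]
force: [-4.7, 3.8, 21.3]
finger_gap: 0.278
```

apply_moves([
  [[0,0,0.0035,0],[0,0,0.0035,0],[0,0,0.0035,0]],
])

```text
t: 9.25
tcp_pos: [0.5024, -0.3382, 0.2037]
tool_rot: [-0.042, 0.999, -0.005, 0.006]
force: [-4.5, 3.4, 19.8]
finger_gap: 0.281
```

Run:
```python
from h import *
to(0.503,-0.339,0.21)
p,d=manip.snapshot("scene"); cv2.imwrite("pics/s3.png",cv2.resize(p[230:350,280:400,::-1],None,fx=5,fy=5,interpolation=cv2.INTER_CUBIC))
```

```text
t 9.25 tcp [ 0.5024 -0.3382  0.2037] yhead 94.85 tz [ 0.0116 -0.0097 -0.9999] d_tool mm [-0.6 -0.9 -6.3] F [-4.52  3.4  19.77] gap 0.281 q [-0.78  0.62  1.58  0.    0.92 -2.43]
```

View pics/s3.png

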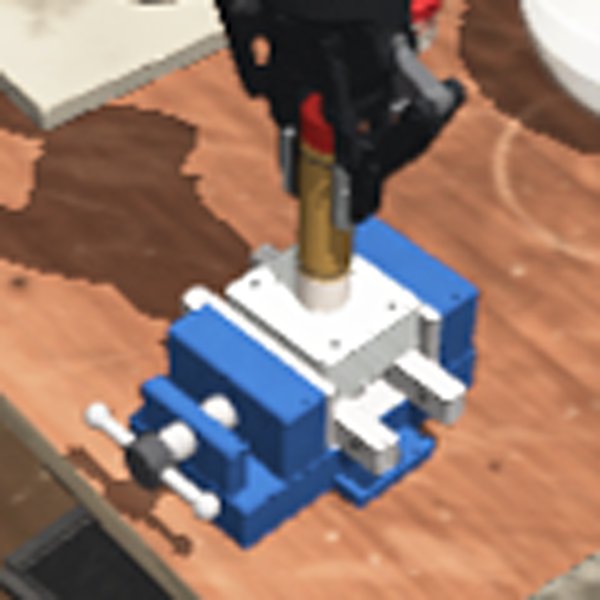

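The foot stands on the middle of the block. The height has not changed from 10 N to 22 N, so the foot is at about 0.076 and the block reads as seated. I lift off.

apply_moves([
  [[0,0,0.001,0],[0,0,0,0],[0,0,-0.003,0],[0,0,-0.005,0],[0,0,-0.005,0]],
])

```text
t: 9.8
tcp_pos: [0.5016, -0.3378, 0.2149]
tool_rot: [-0.042, 0.999, -0.005, 0.005]
force: [0.2, 0.0, -2.5]
finger_gap: 0.28
```

apply_moves([
  [[0,0,-0.01,0],[0,0,-0.01,0],[0,0,-0.005,0],[0,0,0,0]],
])

```text
t: 10.2
tcp_pos: [0.5019, -0.3381, 0.2428]
tool_rot: [-0.042, 0.999, -0.005, 0.006]
force: [-0.0, -0.3, -2.2]
finger_gap: 0.278
```

Run:
```python
from h import *
yv=np.array([-.0812,.9967]); 
for c in ((.4775,-.3399),(.5211,-.3367)):
    print("near/far +end",np.array(c)+.065*yv,"bar ctr stand-off 15mm", np.array(c)+(.065+.013+.015)*yv)
to(0.47,-0.247,0.24)
s=manip.sense();p,d=manip.snapshot("wrist"); cv2.imwrite("pics/w4.png",p[:,:,::-1])
p,d=manip.snapshot("scene"); cv2.imwrite("pics/s4.png",cv2.resize(p[230:350,280:400,::-1],None,fx=5,fy=5,interpolation=cv2.INTER_CUBIC))
c=wrist_cam(s); import pickle; pickle.dump(c,open("pics/w4.pkl","wb"))
```

```text
near/far +end [ 0.472222  -0.2751145] bar ctr stand-off 15mm [ 0.4699484 -0.2472069]
near/far +end [ 0.515822  -0.2719145] bar ctr stand-off 15mm [ 0.5135484 -0.2440069]
t 10.2 tcp [ 0.5019 -0.3381  0.2428] yhead 94.85 tz [ 0.0116 -0.0101 -0.9999] d_tool mm [24.1 93.5  1.5] F [-0.04 -0.32 -2.2 ] gap 0.278 q [-0.78  0.57  1.55  0.    1.   -2.43]
```

View pics/w4.png

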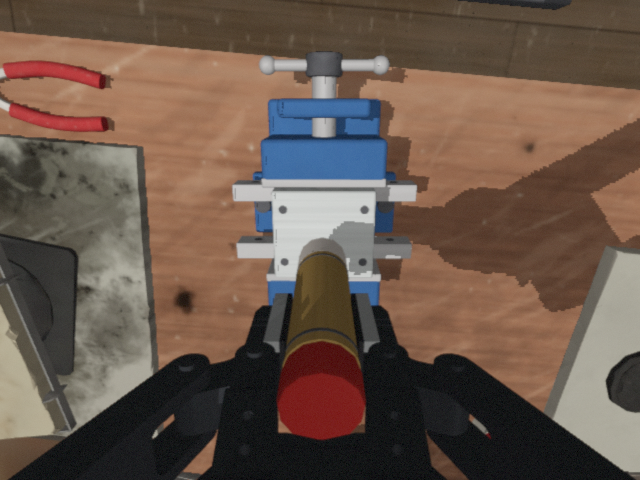

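View pics/s4.png

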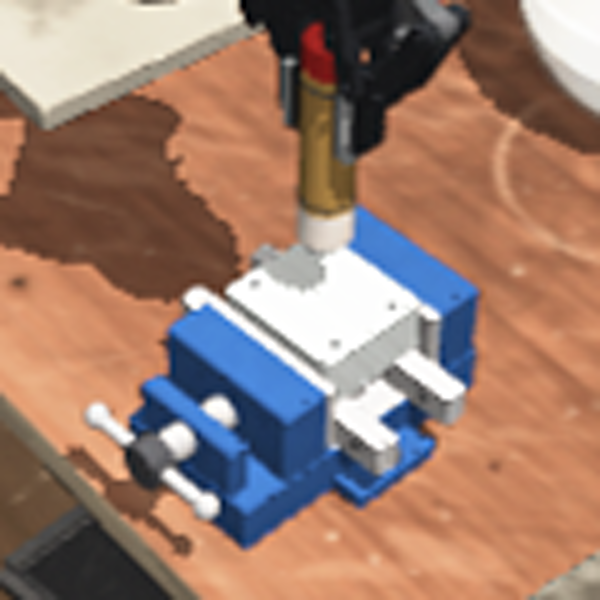

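The block looks level, with the parallel ends in the wrist view at about (416,192) near and (410,247) far. I move to the near parallel's +y end.

apply_moves([
  [[0.008,0.03,0,0],[0.008,0.03,0,0],[0.007,0.026,0,0],[0,0.004,0,0],[0,0,0,0]],
])

```text
t: 10.8
tcp_pos: [0.4695, -0.248, 0.2393]
tool_rot: [-0.041, 0.999, -0.005, 0.005]
force: [-0.2, -0.1, -2.2]
finger_gap: 0.277
```

Run:
```python
from h import *
to(0.472,-0.247,0.162)
```

```text
t 10.8 tcp [ 0.4695 -0.248   0.2393] yhead 94.75 tz [ 0.0098 -0.009  -0.9999] d_tool mm [-1.9  1.6 77.3] F [-0.24 -0.07 -2.16] gap 0.277 q [-0.7   0.49  1.74 -0.    0.9  -2.35]
```

apply_moves([
  [[-0.002,0.002,0.02,0],[0,0,0.02,0],[0,0,0.02,0],[0,0,0.01,0],[0,0,0,0]],
])

```text
t: 11.3
tcp_pos: [0.4765, -0.2524, 0.1682]
tool_rot: [-0.041, 0.999, -0.009, 0.008]
force: [-0.0, 0.3, -2.2]
finger_gap: 0.281
```

Run:
```python
from h import *
to(0.472,-0.247,0.162)
p,d=manip.snapshot("scene"); cv2.imwrite("pics/s5.png",cv2.resize(p[230:350,280:400,::-1],None,fx=5,fy=5,interpolation=cv2.INTER_CUBIC))
s=manip.sense();p,d=manip.snapshot("wrist"); cv2.imwrite("pics/w5.png",p[:,:,::-1])
```

```text
t 11.3 tcp [ 0.4765 -0.2524  0.1682] yhead 94.68 tz [ 0.0176 -0.0165 -0.9997] d_tool mm [4.1 5.9 6.1] F [-0.02  0.29 -2.24] gap 0.281 q [-0.69  0.61  1.78 -0.    0.73 -2.34]
```

View pics/w5.png

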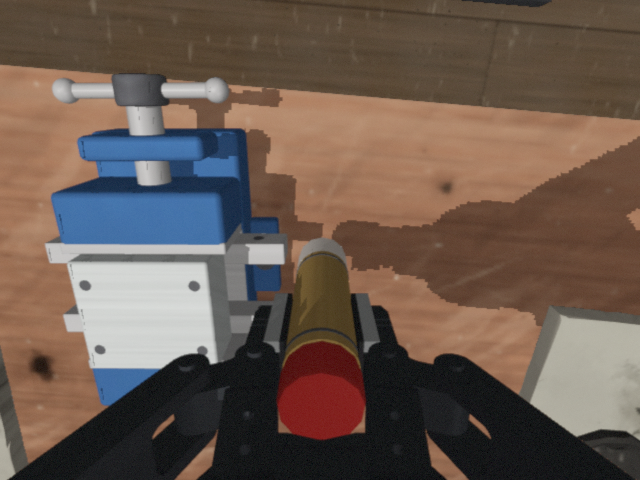

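View pics/s5.png

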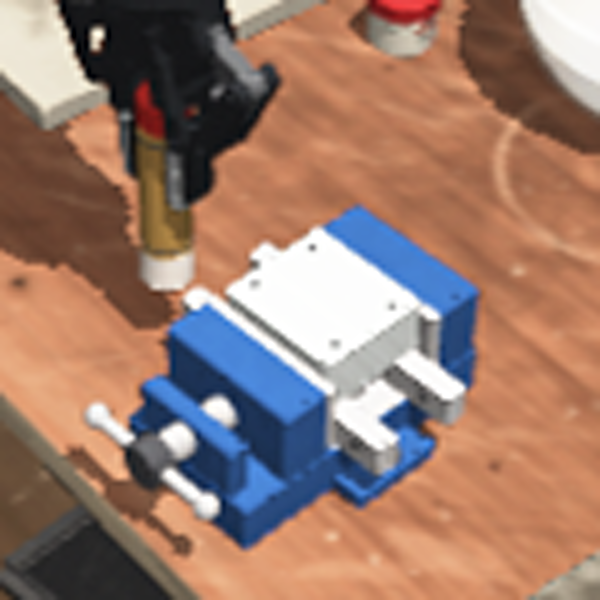

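The bar is just beyond the near parallel's end, which is at (288,248) in the wrist view, with the foot at (321,250). I lower a little further.

apply_moves([
  [[0.002,0.003,0.004,0],[0.001,0,0.002,0],[0,0,0,0]],
])

```text
t: 11.7
tcp_pos: [0.4746, -0.2509, 0.1651]
tool_rot: [-0.041, 0.999, -0.011, 0.011]
force: [-0.0, 0.5, -2.1]
finger_gap: 0.279
```

apply_moves([
  [[0,-0.003,0,0],[0,-0.002,0,0]],
])

```text
t: 11.9
tcp_pos: [0.4751, -0.256, 0.166]
tool_rot: [-0.041, 0.999, -0.011, 0.011]
force: [-0.3, 0.1, -1.6]
finger_gap: 0.281
```

Run:
```python
from h import *
to(0.472,-0.260,0.162)
```

```text
t 11.9 tcp [ 0.4751 -0.256   0.166 ] yhead 94.7 tz [ 0.0238 -0.0218 -0.9995] d_tool mm [ 3.5 -3.6  4. ] F [-0.32  0.09 -1.57] gap 0.281 q [-0.7   0.61  1.78 -0.    0.71 -2.35]
```

apply_moves([
  [[0.001,-0.002,0.002,0],[0,-0.0015,0.0005,0]],
])

```text
t: 12.1
tcp_pos: [0.4746, -0.2601, 0.1639]
tool_rot: [-0.041, 0.999, -0.011, 0.012]
force: [-1.0, 3.8, 0.4]
finger_gap: 0.281
```

apply_moves([
  [[0,-0.001,0,0]],
])

```text
t: 12.2
tcp_pos: [0.4744, -0.2605, 0.1637]
tool_rot: [-0.041, 0.999, -0.01, 0.011]
force: [0.4, 3.6, -0.3]
finger_gap: 0.277
```

apply_moves([
  [[0,-0.001,0,0]],
])

```text
t: 12.3
tcp_pos: [0.4742, -0.2609, 0.1637]
tool_rot: [-0.04, 0.999, -0.01, 0.011]
force: [1.2, 2.6, -1.0]
finger_gap: 0.277
```

apply_moves([
  [[0,-0.001,0,0]],
])

```text
t: 12.4
tcp_pos: [0.474, -0.2613, 0.1636]
tool_rot: [-0.04, 0.999, -0.009, 0.011]
force: [0.5, 3.8, -1.2]
finger_gap: 0.288
```

Run:
```python
from h import *
to(0.472,-0.260,0.162)
p,d=manip.snapshot("scene"); cv2.imwrite("pics/s6f.png",p[:,:,::-1]);cv2.imwrite("pics/s6.png",cv2.resize(p[230:350,280:400,::-1],None,fx=5,fy=5,interpolation=cv2.INTER_CUBIC))
p,d=manip.snapshot("top"); cv2.imwrite("pics/t6.png",p[:,:,::-1])
a=p[220:300,350:430,::-1]; cv2.imwrite("pics/t6c.png",cv2.resize(a,None,fx=7,fy=7,interpolation=cv2.INTER_CUBIC))
```

```text
t 12.4 tcp [ 0.474  -0.2613  0.1636] yhead 94.6 tz [ 0.0219 -0.0168 -0.9996] d_tool mm [1.9 1.5 1.5] F [ 0.53  3.76 -1.25] gap 0.288 q [-0.71  0.62  1.78  0.    0.72 -2.36]
```

View pics/s6.png

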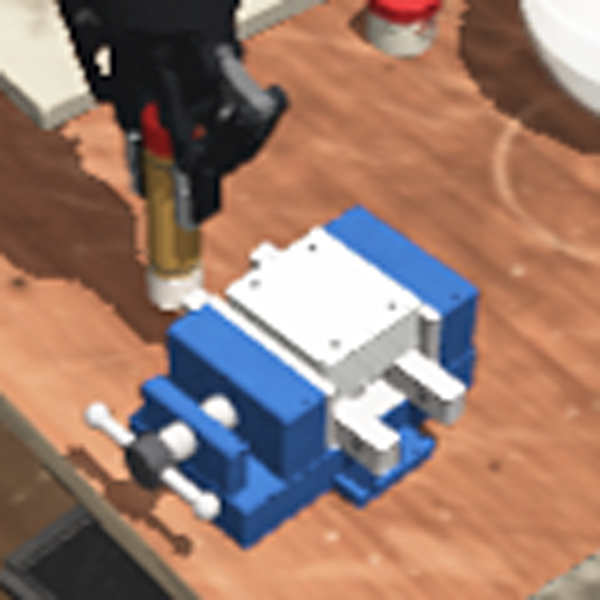

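View pics/t6c.png

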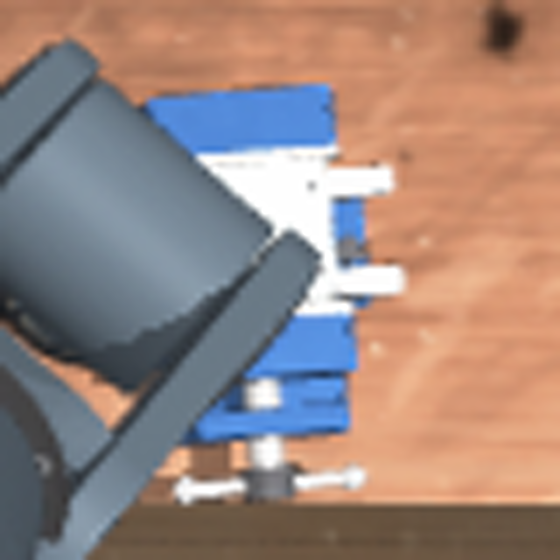

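The near parallel's free end is at (402,280), where it was (402.5,279) before the push, so it held at about 3.7 N. I back off and go to the far one.

apply_moves([
  [[0,0.006,0,0],[0,0.006,-0.002,0],[-0.014,0,0,0],[-0.014,0,0,0],[-0.012,0,0,0]],
])

```text
t: 13.0
tcp_pos: [0.5156, -0.247, 0.1667]
tool_rot: [-0.04, 0.999, -0.012, 0.012]
force: [-0.1, -0.7, -2.4]
finger_gap: 0.278
```

Run:
```python
from h import *
to(0.517,-0.252,0.163)
s=manip.sense();p,d=manip.snapshot("wrist"); cv2.imwrite("pics/w7.png",p[:,:,::-1])
```

```text
t 13.0 tcp [ 0.5156 -0.247   0.1667] yhead 94.6 tz [ 0.0242 -0.0221 -0.9995] d_tool mm [-0.9 -5.   3.8] F [-0.05 -0.71 -2.36] gap 0.278 q [-0.64  0.64  1.7  -0.    0.77 -2.29]
```

View pics/w7.png

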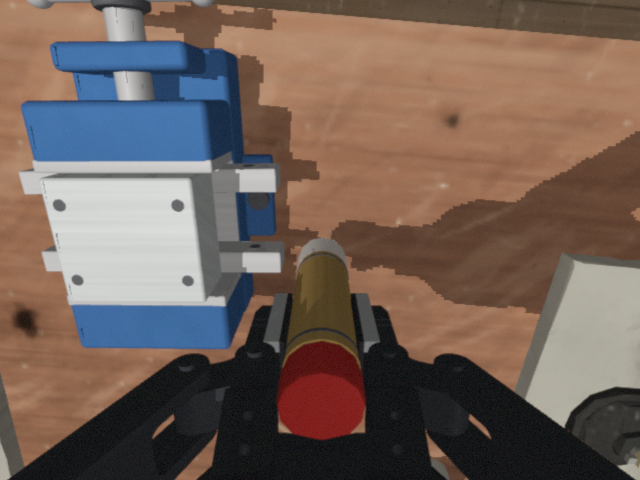

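The bar foot at (321,250) is in line with the far parallel's end at (284,257).

apply_moves([
  [[0,-0.003,0.002,0],[0,-0.003,0.001,0],[0,-0.001,0,0]],
])

```text
t: 13.35
tcp_pos: [0.5204, -0.255, 0.1638]
tool_rot: [-0.042, 0.999, -0.013, 0.014]
force: [-0.4, 0.1, -1.7]
finger_gap: 0.28
```

Run:
```python
from h import *
to(0.517,-0.2565,0.163)
```

```text
t 13.35 tcp [ 0.5204 -0.255   0.1638] yhead 94.77 tz [ 0.0288 -0.025  -0.9993] d_tool mm [ 3.6 -1.2  0.7] F [-0.45  0.09 -1.72] gap 0.28 q [-0.65  0.65  1.68 -0.    0.77 -2.3 ]
```

apply_moves([
  [[0.003,-0.0015,0,0]],
])

```text
t: 13.45
tcp_pos: [0.5174, -0.2566, 0.1635]
tool_rot: [-0.041, 0.999, -0.013, 0.014]
force: [0.8, 2.3, -1.2]
finger_gap: 0.282
```

apply_moves([
  [[0,-0.0015,0,0]],
])

```text
t: 13.55
tcp_pos: [0.5165, -0.2574, 0.1633]
tool_rot: [-0.041, 0.999, -0.011, 0.013]
force: [1.0, 4.4, -0.1]
finger_gap: 0.279
```

apply_moves([
  [[0,-0.001,0,0]],
])

```text
t: 13.65
tcp_pos: [0.5159, -0.2579, 0.1633]
tool_rot: [-0.04, 0.999, -0.01, 0.013]
force: [-0.0, 3.2, -1.0]
finger_gap: 0.277
```

apply_moves([
  [[0,-0.001,0,0]],
])

```text
t: 13.75
tcp_pos: [0.5155, -0.2584, 0.1633]
tool_rot: [-0.04, 0.999, -0.01, 0.012]
force: [0.4, 3.6, -1.2]
finger_gap: 0.281
```

Run:
```python
from h import *
to(0.517,-0.2565,0.163)
p,d=manip.snapshot("scene"); cv2.imwrite("pics/s8.png",cv2.resize(p[230:350,280:400,::-1],None,fx=5,fy=5,interpolation=cv2.INTER_CUBIC))
p,d=manip.snapshot("top"); a=p[220:300,350:430,::-1]; cv2.imwrite("pics/t8c.png",cv2.resize(a,None,fx=7,fy=7,interpolation=cv2.INTER_CUBIC))
```

```text
t 13.75 tcp [ 0.5155 -0.2584  0.1633] yhead 94.59 tz [ 0.025  -0.0182 -0.9995] d_tool mm [-1.6  1.8  0.3] F [ 0.39  3.55 -1.24] gap 0.281 q [-0.66  0.65  1.69  0.    0.77 -2.31]
```

View pics/s8.png

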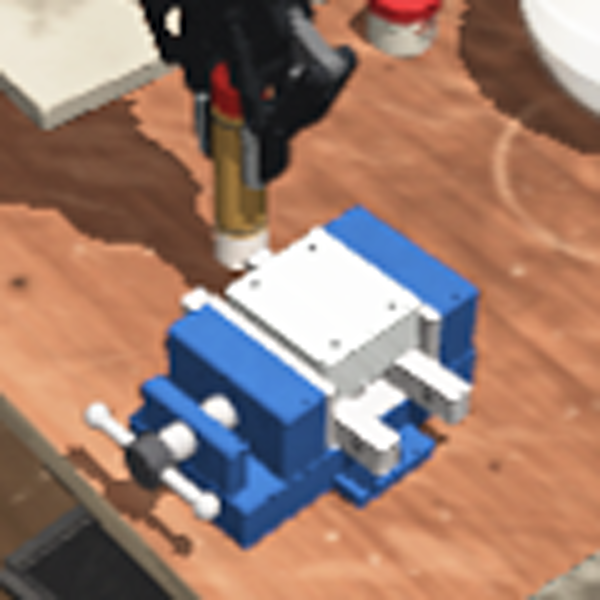

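View pics/t8c.png

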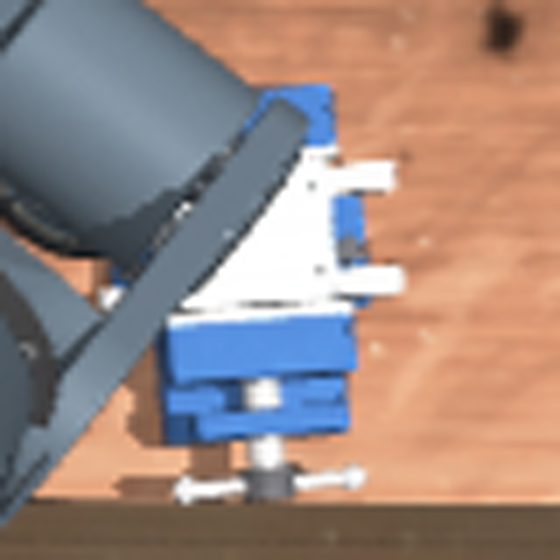

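The far parallel's free end moved slightly, in the top view from (393,179) to (396,175). My sideways correction while in contact may have dragged it round. I back off and measure it properly.

apply_moves([
  [[0,0.006,0,0],[0,0.01,0,0],[0,0.015,-0.02,0],[0,0.03,-0.03,0],[0,0.03,-0.03,0]],
])

```text
t: 14.35
tcp_pos: [0.5056, -0.1672, 0.2391]
tool_rot: [-0.038, 0.999, -0.012, 0.011]
force: [-0.1, 0.1, -2.3]
finger_gap: 0.278
```

apply_moves([
  [[0.01,0.04,0,0],[0.01,0.04,0,0],[0.01,0.04,0,0]],
])

```text
t: 14.65
tcp_pos: [0.4699, -0.0484, 0.2403]
tool_rot: [-0.038, 0.999, -0.017, 0.019]
force: [-0.6, -0.1, -3.0]
finger_gap: 0.273
```

Run:
```python
from h import *
to(0.44,0,0.26)
p,d=manip.snapshot("top"); cv2.imwrite("pics/t9.png",p[:,:,::-1]); a=p[220:300,350:430,::-1]; cv2.imwrite("pics/t9c.png",cv2.resize(a,None,fx=7,fy=7,interpolation=cv2.INTER_CUBIC))
p,d=manip.snapshot("scene"); cv2.imwrite("pics/s9.png",p[:,:,::-1]); cv2.imwrite("pics/s9c.png",cv2.resize(p[260:345,290:390,::-1],None,fx=7,fy=7,interpolation=cv2.INTER_CUBIC))
a=cv2.imread("pics/t9.png")[220:300,350:430];b=cv2.imread("pics/top0.png")[220:300,350:430]
cv2.imwrite("pics/t9d.png",cv2.resize(cv2.absdiff(a,b),None,fx=7,fy=7,interpolation=cv2.INTER_NEAREST))
```

```text
t 14.65 tcp [ 0.4699 -0.0484  0.2403] yhead 94.3 tz [ 0.0396 -0.0322 -0.9987] d_tool mm [ 25.4  49.8 -22.5] F [-0.6  -0.1  -2.99] gap 0.273 q [-0.33  0.41  1.9  -0.02  0.78 -1.96]
```

View pics/t9c.png

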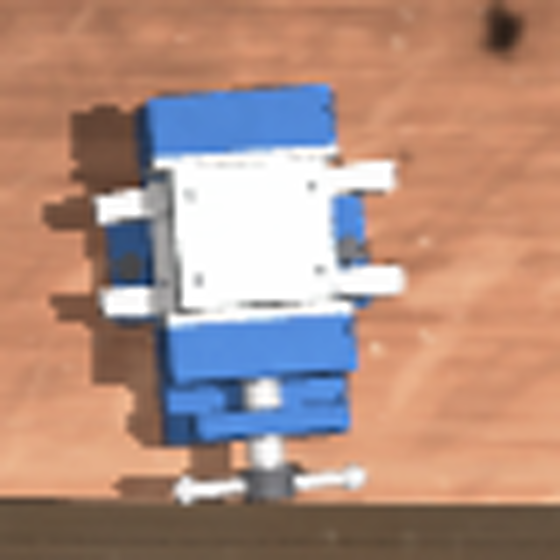

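View pics/s9c.png

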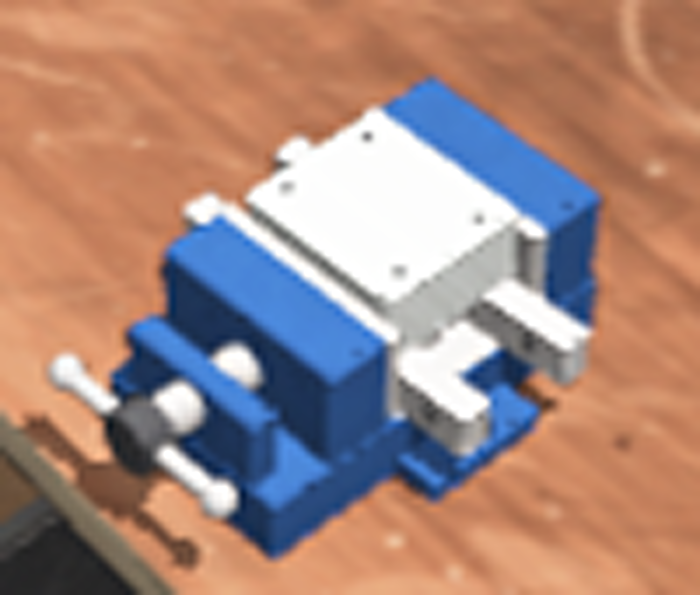

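View pics/t9d.png

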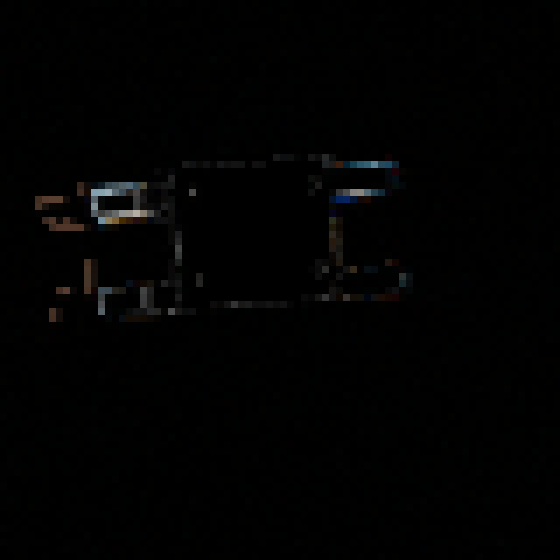

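Run:
```python
from h import *
to(0.5035,-0.338,0.24)
def px(x,y,u0,v0,f): return (x+.5)/f-.5+u0,(y+.5)/f-.5+v0
A=np.array([ray_z("top",*px(*q,350,220,7),0.046) for q in [(91.5,201),(393,179),(98.5,302),(402.5,279)]])
B=np.array([ray_z("top",*px(*q,350,220,7),0.046) for q in [(97,208),(396,175),(102,301),(404.5,279)]])
print(((B-A)*1000).round(1)); print("centre shifts far",(B[:2]-A[:2]).mean(0)*1000,"near",(B[2:]-A[2:]).mean(0)*1000)
```

```text
t 14.75 tcp [ 0.4658 -0.0446  0.2391] yhead 94.63 tz [ 0.0307 -0.028  -0.9991] d_tool mm [ -13.7 -295.3    8.5] F [-0.33 -0.23 -3.18] gap 0.279 q [-0.33  0.41  1.9  -0.02  0.79 -1.96]
[[-3.  -2.4  0. ]
 [ 1.8 -1.3  0. ]
 [ 0.4 -1.5  0. ]
 [ 0.  -0.9  0. ]]
centre shifts far [-0.63747312 -1.84762714  0.        ] near [ 0.22557734 -1.18515785  0.        ]
```

The centres shifted 1.2 mm (near) and 1.8 mm (far). That is within 6 mm, and both resisted 3 to 4 N, but they did creep. As the task advises, I'll press again a little harder and re-test more gently.

apply_moves([
  [[-0.002,-0.03,-0.003,0],[-0.002,-0.04,-0.003,0],[-0.001,-0.04,-0.003,0],[-0.001,-0.04,0,0],[-0.001,-0.04,0,0]],
])

```text
t: 15.25
tcp_pos: [0.4881, -0.2316, 0.255]
tool_rot: [-0.049, 0.999, -0.016, 0.014]
force: [1.0, 1.0, -2.0]
finger_gap: 0.278
```

Run:
```python
from h import *
to(0.5035,-0.338,0.24)
```

```text
t 15.25 tcp [ 0.4881 -0.2316  0.255 ] yhead 95.61 tz [ 0.0305 -0.0301 -0.9991] d_tool mm [  -4.4 -106.9   18.7] F [ 0.98  1.02 -1.99] gap 0.278 q [-0.65  0.47  1.72 -0.01  0.91 -2.31]
```

apply_moves([
  [[-0.001,-0.04,0,0.5],[-0.001,-0.035,0,0.5],[0,-0.02,0,0],[0,-0.005,0,0],[0,0,0,0]],
])

```text
t: 15.75
tcp_pos: [0.4995, -0.3431, 0.2587]
tool_rot: [-0.037, 0.999, -0.021, 0.016]
force: [-0.3, -0.6, -2.1]
finger_gap: 0.285
```

Run:
```python
from h import *
to(0.5,-0.3355,0.212)
```

```text
t 15.75 tcp [ 0.4995 -0.3431  0.2587] yhead 94.24 tz [ 0.0345 -0.0399 -0.9986] d_tool mm [ 0.4  9.5 46.3] F [-0.28 -0.62 -2.12] gap 0.285 q [-0.78  0.54  1.56 -0.    0.99 -2.43]
```

apply_moves([
  [[0,0.004,0.015,0],[0,0.003,0.015,0],[0,0,0.012,0]],
])

```text
t: 16.05
tcp_pos: [0.5006, -0.3345, 0.2169]
tool_rot: [-0.038, 0.999, -0.021, 0.017]
force: [0.1, 0.3, -1.7]
finger_gap: 0.28
```

Run:
```python
from h import *
to(0.4995,-0.3345,0.204)
p,d=manip.snapshot("wrist"); cv2.imwrite("pics/w10.png",cv2.resize(p[160:320,220:430,::-1],None,fx=3.5,fy=3.5))
to(0.4995,-0.3345,0.204)
```

```text
t 16.05 tcp [ 0.5006 -0.3345  0.2169] yhead 94.37 tz [ 0.036  -0.0408 -0.9985] d_tool mm [ 1.5  0.7 12.9] F [ 0.14  0.26 -1.75] gap 0.28 q [-0.77  0.59  1.6  -0.01  0.89 -2.42]
t 16.1 tcp [ 0.4999 -0.334   0.2149] yhead 94.37 tz [ 0.0332 -0.0381 -0.9987] d_tool mm [ 0.7 -0.1 10.8] F [-0.28  0.82 -3.3 ] gap 0.279 q [-0.77  0.6   1.6  -0.01  0.89 -2.42]
```

View pics/w10.png

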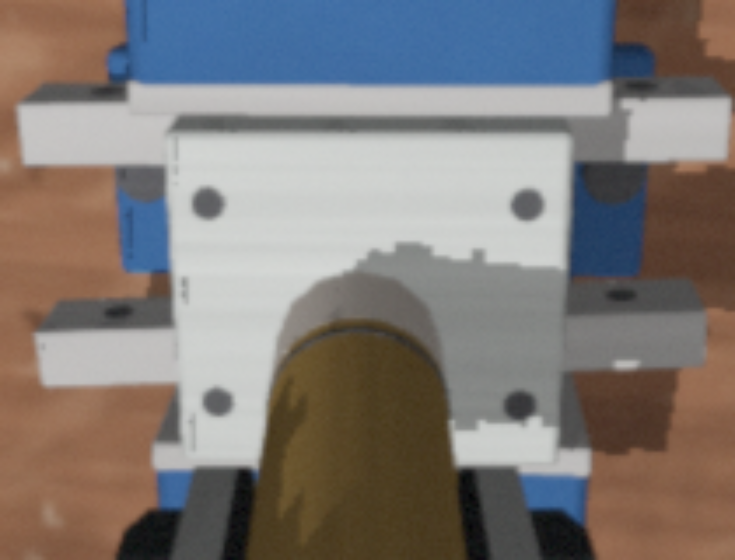

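The foot at x≈358 is within about 2 mm of the block's centreline at x≈370. I go down for the second press.

apply_moves([
  [[0,0.001,0.005,0],[0,0,0.0025,0]],
])

```text
t: 16.3
tcp_pos: [0.5001, -0.3314, 0.2066]
tool_rot: [-0.039, 0.999, -0.019, 0.015]
force: [-0.5, 0.6, -2.9]
finger_gap: 0.278
```

apply_moves([
  [[0,0,0.0015,0],[0,0,0.001,0]],
])

```text
t: 16.5
tcp_pos: [0.5005, -0.3314, 0.2043]
tool_rot: [-0.04, 0.999, -0.019, 0.016]
force: [0.9, 0.2, -2.6]
finger_gap: 0.28
```

apply_moves([
  [[0,-0.002,0.001,0],[0,0,0.001,0]],
])

```text
t: 16.7
tcp_pos: [0.5008, -0.3327, 0.2039]
tool_rot: [-0.039, 0.999, -0.018, 0.016]
force: [-2.0, 2.2, 6.2]
finger_gap: 0.278
```

apply_moves([
  [[0,0,0.0015,0],[0,0,0.0015,0]],
])

```text
t: 16.9
tcp_pos: [0.5009, -0.3327, 0.2039]
tool_rot: [-0.039, 0.999, -0.019, 0.016]
force: [-3.0, 3.0, 6.9]
finger_gap: 0.278
```

apply_moves([
  [[0,0,0.0025,0],[0,0,0.0025,0]],
])

```text
t: 17.1
tcp_pos: [0.501, -0.3326, 0.2038]
tool_rot: [-0.039, 0.999, -0.019, 0.016]
force: [-3.7, 3.4, 13.7]
finger_gap: 0.285
```

apply_moves([
  [[0,0,0.0035,0],[0,0,0.004,0]],
])

```text
t: 17.3
tcp_pos: [0.5011, -0.3326, 0.2037]
tool_rot: [-0.04, 0.999, -0.019, 0.017]
force: [-5.9, 6.7, 25.1]
finger_gap: 0.28
```

apply_moves([
  [[0,0,0.004,0],[0,0,0.0043,0]],
])

```text
t: 17.5
tcp_pos: [0.501, -0.3324, 0.2037]
tool_rot: [-0.04, 0.999, -0.02, 0.017]
force: [-5.6, 6.7, 24.9]
finger_gap: 0.277
```

apply_moves([
  [[0,0,0.0043,0],[0,0,0.0043,0],[0,0,0.0043,0]],
])

```text
t: 17.8
tcp_pos: [0.5008, -0.3322, 0.2037]
tool_rot: [-0.04, 0.999, -0.021, 0.018]
force: [-6.1, 6.1, 23.0]
finger_gap: 0.281
```

apply_moves([
  [[0,0,0.001,0],[0,0,-0.003,0],[0,0,-0.01,0],[0,0,-0.015,0],[0,0,-0.01,0]],
])

```text
t: 18.3
tcp_pos: [0.4993, -0.3319, 0.2433]
tool_rot: [-0.04, 0.999, -0.023, 0.018]
force: [0.4, 0.8, -2.1]
finger_gap: 0.276
```

apply_moves([
  [[0.008,0.025,0,0],[0.008,0.03,0,0],[0.008,0.025,0,0],[0.002,0.006,0,0]],
])

```text
t: 18.7
tcp_pos: [0.4676, -0.2499, 0.2406]
tool_rot: [-0.039, 0.999, -0.026, 0.022]
force: [-0.4, 0.2, -2.1]
finger_gap: 0.285
```

Run:
```python
from h import *
p,d=manip.snapshot("wrist"); cv2.imwrite("pics/w11.png",p[:,:,::-1])
to(0.469,-0.246,0.164)
```

```text
t 18.75 tcp [ 0.468  -0.2503  0.2409] yhead 94.42 tz [ 0.046  -0.0521 -0.9976] d_tool mm [ 1.9  8.5 76.5] F [-0.28  0.23 -1.39] gap 0.282 q [-0.7   0.47  1.77 -0.01  0.83 -2.34]
```

View pics/w11.png

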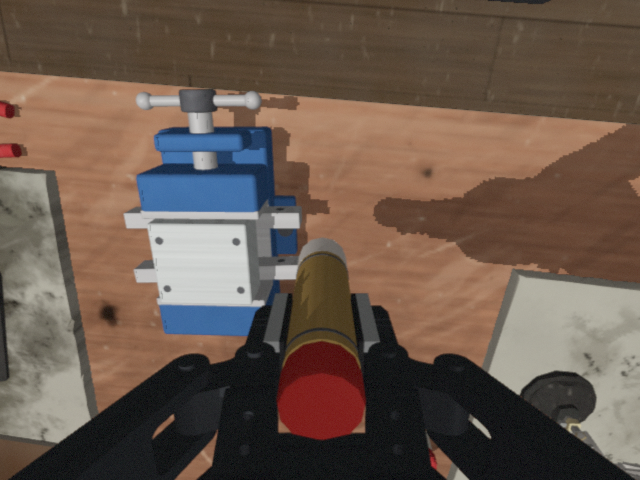

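apply_moves([
  [[0.001,0.006,0.02,0],[0.001,0.004,0.025,0],[0.001,0.002,0.02,0],[0.001,0,0.008,0]],
])

```text
t: 19.15
tcp_pos: [0.4728, -0.2493, 0.1688]
tool_rot: [-0.039, 0.998, -0.033, 0.028]
force: [0.1, 0.6, -1.8]
finger_gap: 0.281
```

Run:
```python
from h import *
p,d=manip.snapshot("wrist"); cv2.imwrite("pics/w12.png",p[:,:,::-1])
to(0.469,-0.2515,0.164)
```

```text
t 19.2 tcp [ 0.4726 -0.2496  0.1683] yhead 94.38 tz [ 0.0588 -0.0643 -0.9962] d_tool mm [ 4.  -1.3  4.1] F [-0.16 -0.88 -2.97] gap 0.279 q [-0.69  0.6   1.82 -0.02  0.64 -2.32]
```

View pics/w12.png

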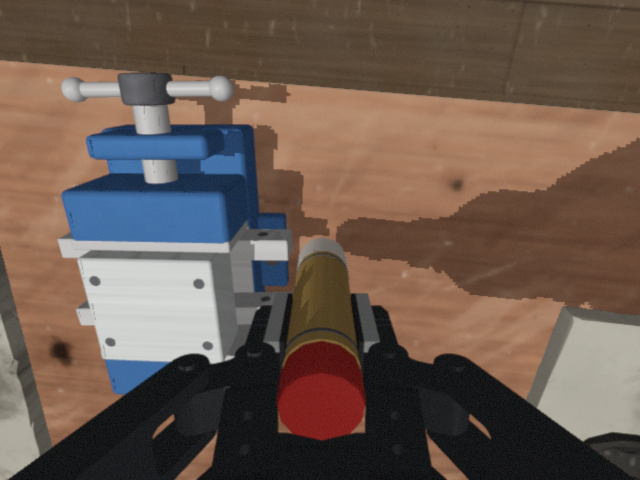

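apply_moves([
  [[0.003,-0.002,0.004,0],[0.001,-0.002,0,0]],
])

```text
t: 19.4
tcp_pos: [0.47, -0.2557, 0.1644]
tool_rot: [-0.039, 0.998, -0.034, 0.029]
force: [1.5, 4.7, -5.3]
finger_gap: 0.28
```

apply_moves([
  [[0,-0.001,0,0]],
])

```text
t: 19.5
tcp_pos: [0.4696, -0.2565, 0.1646]
tool_rot: [-0.038, 0.998, -0.033, 0.028]
force: [-0.2, 3.3, -3.9]
finger_gap: 0.286
```

apply_moves([
  [[0,-0.001,0,0]],
])

```text
t: 19.6
tcp_pos: [0.4693, -0.257, 0.1648]
tool_rot: [-0.038, 0.998, -0.032, 0.028]
force: [-0.5, 2.4, -4.6]
finger_gap: 0.28
```

apply_moves([
  [[0,-0.0008,0,0]],
])

```text
t: 19.7
tcp_pos: [0.4691, -0.2574, 0.1651]
tool_rot: [-0.038, 0.998, -0.031, 0.028]
force: [-0.0, 2.9, -4.5]
finger_gap: 0.278
```

```bash
cat > cmp.py <<'E'
from h import *
import sys
def shift(a,b,r):
    u0,v0,u1,v1=r
    A=np.float32(cv2.cvtColor(a,cv2.COLOR_BGR2GRAY))[v0:v1,u0:u1];B=np.float32(cv2.cvtColor(b,cv2.COLOR_BGR2GRAY))[v0:v1,u0:u1]
    W=np.eye(2,3,dtype=np.float32)
    try: cc,W=cv2.findTransformECC(A,B,W,cv2.MOTION_TRANSLATION,(3,200,1e-5),None,3); return W[:,2].round(2),round(cc,3)
    except cv2.error as e: return str(e)[:60]
E
python3 - <<'E'
from cmp import *
p,d=manip.snapshot("top"); cv2.imwrite("pics/t13.png",p[:,:,::-1])
to(0.517,-0.25,0.164)
o=cv2.imread("pics/top0.png");a=cv2.imread("pics/t9.png");b=cv2.imread("pics/t13.png");c=cv2.imread("pics/t6.png")
R={"far-":(401,240,410,250),"near-":(402,254,412,265)}
for k,r in R.items():
    print(k,"t9 vs 0",shift(o,a,r),"t13 vs 0",shift(o,b,r),"t13 vs t9",shift(a,b,r),"t6 vs 0",shift(o,c,r))
E
```

```text
t 19.75 tcp [ 0.469  -0.2574  0.165 ] yhead 94.23 tz [ 0.0573 -0.0606 -0.9965] d_tool mm [-48.3   3.9   3.3] F [ 0.19  3.22 -4.35] gap 0.283 q [-0.71  0.6   1.82 -0.02  0.63 -2.34]
far- t9 vs 0 (array([ 0.12, -0.78], dtype=float32), 0.976) t13 vs 0 (array([ 0.13, -0.78], dtype=float32), 0.969) t13 vs t9 (array([-0.  , -0.01], dtype=float32), 1.0) t6 vs 0 (array([0.01, 0.01], dtype=float32), 1.0)
near- t9 vs 0 (array([0.18, 0.04], dtype=float32), 0.952) t13 vs 0 (array([ 0.75, -0.09], dtype=float32), 0.98) t13 vs t9 (array([ 0.5, -0.1], dtype=float32), 0.969) t6 vs 0 (array([-0.19, -0.01], dtype=float32), 0.885)
```

The ECC comparison of the top views says the near parallel crept about 1.4 mm while resisting about 3 N. It is clearly not loose (that would be 1 N), and the block did not move. Total displacement is about 2.5 mm, so I keep the far check short and gentle.

apply_moves([
  [[0,0.006,0,0],[0,0.006,0,0],[-0.013,0.001,0,0],[-0.013,0.001,0,0],[-0.01,0,0,0]],
])

```text
t: 20.25
tcp_pos: [0.508, -0.2422, 0.1687]
tool_rot: [-0.038, 0.998, -0.036, 0.031]
force: [0.7, -0.2, -2.7]
finger_gap: 0.28
```

Run:
```python
from h import *
p,d=manip.snapshot("wrist"); cv2.imwrite("pics/w14.png",p[:,:,::-1])
to(0.509,-0.2525,0.164)
```

```text
t 20.3 tcp [ 0.5101 -0.2428  0.1691] yhead 94.24 tz [ 0.068  -0.0707 -0.9952] d_tool mm [ 2.2 -9.2  5.7] F [ 3.15 -0.81 -1.54] gap 0.281 q [-0.64  0.62  1.75 -0.03  0.67 -2.26]
```

View pics/w14.png

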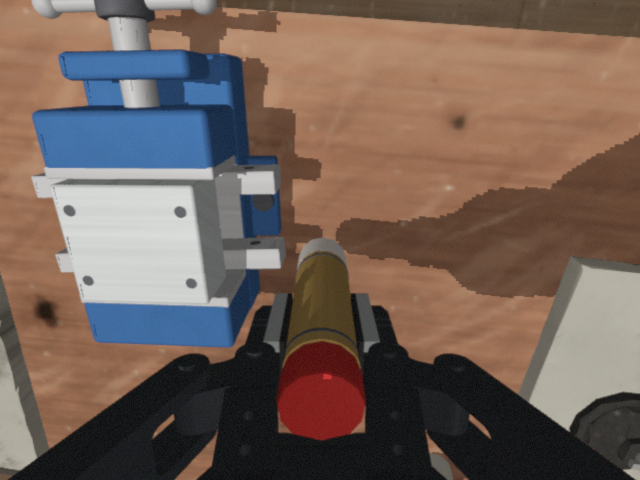

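apply_moves([
  [[0.001,-0.003,0.003,0],[0.001,-0.003,0.001,0]],
])

```text
t: 20.5
tcp_pos: [0.5105, -0.2492, 0.1654]
tool_rot: [-0.04, 0.998, -0.037, 0.033]
force: [-0.1, 0.5, -1.9]
finger_gap: 0.279
```

apply_moves([
  [[0,-0.0015,0,0]],
])

```text
t: 20.6
tcp_pos: [0.5103, -0.251, 0.1651]
tool_rot: [-0.039, 0.998, -0.037, 0.033]
force: [-0.3, -0.4, -2.2]
finger_gap: 0.279
```

apply_moves([
  [[0,-0.001,0,0]],
])

```text
t: 20.7
tcp_pos: [0.51, -0.252, 0.165]
tool_rot: [-0.039, 0.998, -0.036, 0.033]
force: [0.5, 1.6, -1.0]
finger_gap: 0.279
```

apply_moves([
  [[0,-0.0008,0,0]],
])

```text
t: 20.8
tcp_pos: [0.5096, -0.2524, 0.1648]
tool_rot: [-0.038, 0.998, -0.036, 0.032]
force: [0.6, 2.1, -0.8]
finger_gap: 0.281
```

apply_moves([
  [[0,-0.0006,0,0]],
])

```text
t: 20.9
tcp_pos: [0.5092, -0.2527, 0.1648]
tool_rot: [-0.038, 0.998, -0.035, 0.032]
force: [-0.2, 1.9, -2.1]
finger_gap: 0.28
```

Run:
```python
from cmp import *
p,d=manip.snapshot("top"); cv2.imwrite("pics/t15.png",p[:,:,::-1])
to(0.517,-0.25,0.164)
o=cv2.imread("pics/top0.png");a=cv2.imread("pics/t9.png");b=cv2.imread("pics/t15.png");c=cv2.imread("pics/t13.png")
R={"far-":(401,240,410,250),"near-":(402,254,412,265)}
for k,r in R.items():
    print(k,"t15 vs 0",shift(o,b,r),"t15 vs t13",shift(c,b,r))
```

```text
t 20.95 tcp [ 0.5092 -0.2527  0.1648] yhead 94.23 tz [ 0.0664 -0.0676 -0.9955] d_tool mm [-7.9  2.2  1.2] F [-0.07  1.66 -2.  ] gap 0.278 q [-0.65  0.63  1.74 -0.02  0.67 -2.28]
far- t15 vs 0 (array([ 0.23, -0.88], dtype=float32), 0.941) t15 vs t13 (array([ 0.14, -0.12], dtype=float32), 0.971)
near- t15 vs 0 (array([ 0.88, -0.05], dtype=float32), 0.982) t15 vs t13 (array([0.12, 0.01], dtype=float32), 0.986)
```

The far parallel also held at about 2 N this time (shift about 0.3 mm). Now I back off and set the bar down on clear bench at about (0.46,-0.14).

apply_moves([
  [[0,0.008,0,0],[0.005,0.02,-0.005,0],[0.015,0.03,0,0],[0.015,0.03,0,0],[0.012,0.025,0,0]],
])

```text
t: 21.45
tcp_pos: [0.4557, -0.1456, 0.1592]
tool_rot: [-0.037, 0.998, -0.04, 0.037]
force: [-0.6, -0.2, -2.3]
finger_gap: 0.281
```

Run:
```python
from h import *
p,d=manip.snapshot("scene"); cv2.imwrite("pics/s16.png",cv2.resize(p[180:330,200:400,::-1],None,fx=4,fy=4))
to(0.46,-0.135,0.13)
```

```text
t 21.5 tcp [ 0.4511 -0.141   0.1582] yhead 94.17 tz [ 0.0671 -0.072  -0.9951] d_tool mm [-7.6  7.5 28.2] F [-3.44  4.3  -3.26] gap 0.28 q [-0.53  0.57  1.98 -0.06  0.5  -2.12]
```

View pics/s16.png

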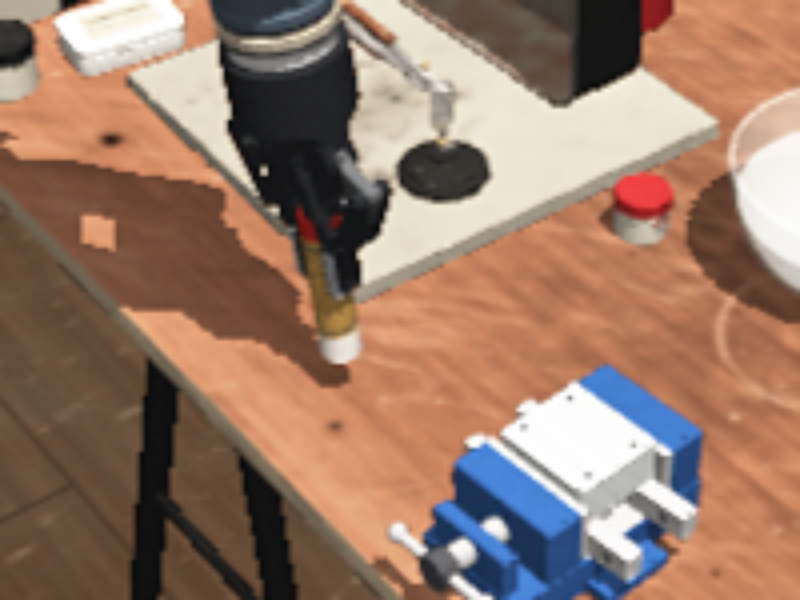

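The bar leans about 4° over clear bench, with nothing near the foot at (340,345). I lower it to contact.

apply_moves([
  [[0.001,0.001,0.01,0],[0,0.0005,0.01,0],[0,0,0.005,0],[0,0,0.002,0]],
])

```text
t: 21.9
tcp_pos: [0.4529, -0.1417, 0.1296]
tool_rot: [-0.039, 0.998, -0.039, 0.034]
force: [0.0, 0.2, -2.4]
finger_gap: 0.284
```

apply_moves([
  [[0,0,0.002,0]],
])

```text
t: 22.0
tcp_pos: [0.4537, -0.1425, 0.1277]
tool_rot: [-0.038, 0.998, -0.039, 0.034]
force: [-3.3, 5.6, 33.5]
finger_gap: 0.28
```

Run:
```python
from h import *
to(0.46,-0.135,0.13)
```

```text
t 22.0 tcp [ 0.4537 -0.1425  0.1277] yhead 94.24 tz [ 0.0708 -0.0747 -0.9947] d_tool mm [-7.   6.8 -2.4] F [-3.26  5.61 33.46] gap 0.28 q [-0.53  0.63  1.99 -0.07  0.42 -2.11]
```

The foot has touched down. Now I right the tool by leaning it over the foot, toward world +x and -y.

apply_moves([
  [[-0.001,-0.001,0,0],[-0.002,-0.002,0.0005,0]],
])

```text
t: 22.2
tcp_pos: [0.4547, -0.1438, 0.1279]
tool_rot: [-0.037, 0.998, -0.036, 0.031]
force: [-1.9, 5.8, 7.4]
finger_gap: 0.278
```

apply_moves([
  [[-0.002,-0.002,0.001,0],[-0.002,-0.002,0.001,0]],
])

```text
t: 22.4
tcp_pos: [0.4559, -0.1448, 0.1279]
tool_rot: [-0.035, 0.998, -0.033, 0.027]
force: [-3.6, 7.5, 14.1]
finger_gap: 0.278
```

Run:
```python
from h import *
to(0.46,-0.135,0.13)
```

```text
t 22.4 tcp [ 0.4559 -0.1448  0.1279] yhead 93.92 tz [ 0.0557 -0.0632 -0.9964] d_tool mm [-4.9  9.4 -2.5] F [-3.65  7.48 14.11] gap 0.278 q [-0.53  0.64  1.98 -0.06  0.45 -2.12]
```

apply_moves([
  [[-0.003,-0.003,0.001,0],[-0.003,-0.003,0.001,0],[-0.003,-0.003,0.001,0]],
])

```text
t: 22.7
tcp_pos: [0.4583, -0.1468, 0.1278]
tool_rot: [-0.032, 0.999, -0.025, 0.018]
force: [-3.5, 8.3, 13.7]
finger_gap: 0.28
```

Run:
```python
from h import *
to(0.46,-0.135,0.13)
```

```text
t 22.7 tcp [ 0.4583 -0.1468  0.1278] yhead 93.66 tz [ 0.0369 -0.0484 -0.9981] d_tool mm [-2.6 11.6 -2.7] F [-3.49  8.32 13.7 ] gap 0.28 q [-0.53  0.64  1.96 -0.05  0.49 -2.12]
```

apply_moves([
  [[-0.002,-0.003,0.001,0],[-0.002,-0.003,0.001,0],[-0.001,-0.003,0.001,0]],
])

```text
t: 23.0
tcp_pos: [0.4593, -0.1495, 0.1278]
tool_rot: [-0.029, 0.999, -0.018, 0.012]
force: [0.2, 9.0, 10.5]
finger_gap: 0.286
```

apply_moves([
  [[0,-0.003,0.001,0],[0,-0.003,0.001,0],[0,-0.003,0.001,0]],
])

```text
t: 23.3
tcp_pos: [0.459, -0.1547, 0.1277]
tool_rot: [-0.025, 1.0, -0.014, 0.011]
force: [0.6, 7.8, 9.7]
finger_gap: 0.281
```

Run:
```python
from h import *
to(0.46,-0.135,0.13)
```

```text
t 23.3 tcp [ 0.459  -0.1547  0.1277] yhead 92.84 tz [ 0.0233 -0.0266 -0.9994] d_tool mm [-2.  19.6 -2.8] F [0.64 7.76 9.72] gap 0.281 q [-0.55  0.64  1.94 -0.02  0.53 -2.15]
```

apply_moves([
  [[0,0,0,0],[0,0,0,0]],
])

```text
t: 23.5
tcp_pos: [0.4599, -0.1556, 0.1283]
tool_rot: [-0.025, 1.0, -0.014, 0.012]
force: [0.2, 0.0, -2.0]
finger_gap: 0.28
```

Run:
```python
from h import *
p,d=manip.snapshot("scene"); cv2.imwrite("pics/s17.png",cv2.resize(p[200:320,220:380,::-1],None,fx=5,fy=5,interpolation=cv2.INTER_CUBIC))
to(0.46,-0.135,0.13)
```

```text
t 23.55 tcp [ 0.46   -0.1557  0.1282] yhead 92.8 tz [ 0.0257 -0.028  -0.9993] d_tool mm [-1.1 20.6 -2.4] F [-1.1   0.26 -2.05] gap 0.279 q [-0.55  0.64  1.94 -0.02  0.53 -2.15]
```

View pics/s17.png

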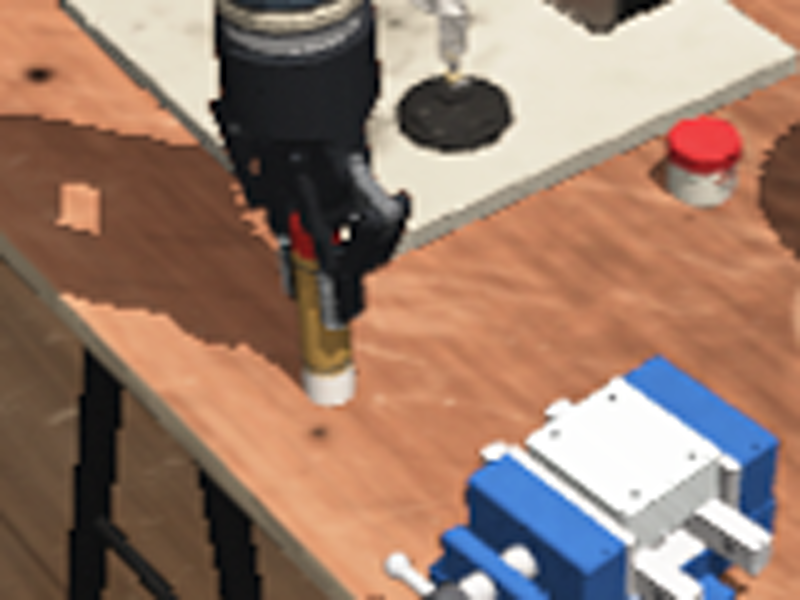

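apply_moves([
  [[0,0,0.0006,0],[0,0,0.0005,0]],
])

```text
t: 23.75
tcp_pos: [0.4602, -0.156, 0.1278]
tool_rot: [-0.024, 1.0, -0.014, 0.013]
force: [-0.5, 2.0, 9.7]
finger_gap: 0.281
```

apply_moves([
  [[0,0,0,0],[0,0,0,0],[0,0,0,0]],
], fingers=0.6, newtons=20)

```text
t: 24.05
tcp_pos: [0.4611, -0.1571, 0.128]
tool_rot: [-0.024, 1.0, -0.015, 0.014]
force: [-0.3, 0.8, 0.3]
finger_gap: 0.599
```

apply_moves([
  [[0,0,0,0],[0,0,0,0],[0,0,0,0]],
], fingers=1)

```text
t: 24.35
tcp_pos: [0.4613, -0.1576, 0.1277]
tool_rot: [-0.024, 1.0, -0.015, 0.014]
force: [0.5, -0.0, 0.2]
finger_gap: 1.0
```

Run:
```python
from h import *
p,d=manip.snapshot("scene"); cv2.imwrite("pics/s18.png",cv2.resize(p[200:320,220:380,::-1],None,fx=5,fy=5,interpolation=cv2.INTER_CUBIC))
p,d=manip.snapshot("wrist"); cv2.imwrite("pics/w18.png",p[:,:,::-1])
to(0.46,-0.135,0.13)
```

```text
t 24.45 tcp [ 0.4613 -0.1575  0.1277] yhead 92.7 tz [ 0.0282 -0.0297 -0.9992] d_tool mm [ 0.1 22.5 -3. ] F [-0.47 -1.01 -0.79] gap 1.001 q [-0.55  0.65  1.93 -0.02  0.52 -2.15]
```

View pics/s18.png

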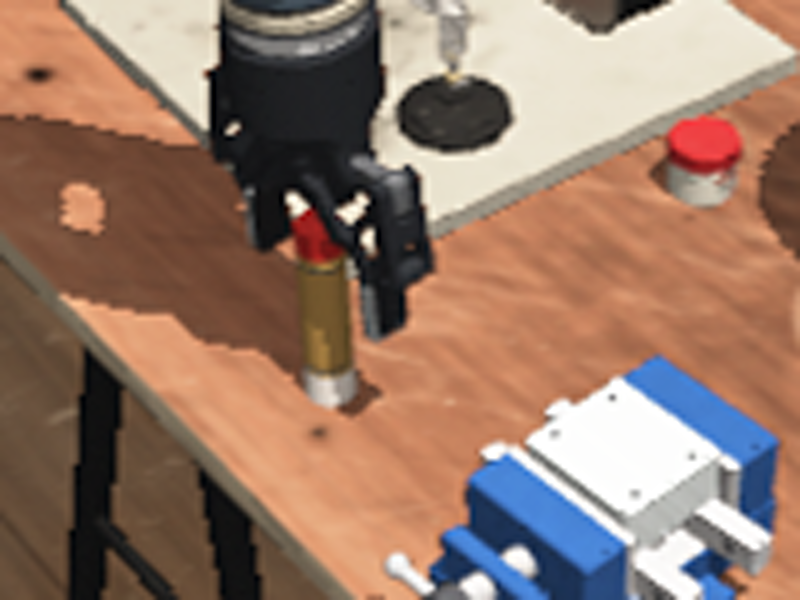

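View pics/w18.png

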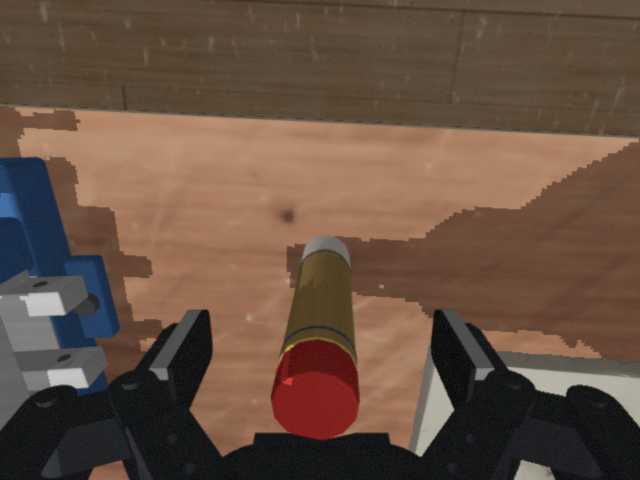

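The bar stands free and upright between the open fingers. I retreat straight up.

apply_moves([
  [[0,0,-0.015,0],[0.001,0,-0.03,0],[0.001,0.001,-0.04,0],[0,0.001,-0.04,0],[0,0,-0.03,0]],
])

```text
t: 24.95
tcp_pos: [0.4526, -0.1499, 0.2828]
tool_rot: [-0.024, 1.0, -0.011, 0.008]
force: [1.2, -0.7, -0.4]
finger_gap: 0.997
```

apply_moves([
  [[0,0.04,-0.01,0],[0,0.04,0,0],[0,0.03,0,0],[0,0.02,0,0],[0,0,0,0]],
])

```text
t: 25.45
tcp_pos: [0.4485, -0.0179, 0.2959]
tool_rot: [-0.022, 1.0, -0.015, 0.015]
force: [1.0, 0.5, -0.6]
finger_gap: 1.002
```

Run:
```python
from cmp import *
p,d=manip.snapshot("scene"); cv2.imwrite("pics/s19.png",p[:,:,::-1]); cv2.imwrite("pics/s19c.png",cv2.resize(p[200:350,220:400,::-1],None,fx=4,fy=4,interpolation=cv2.INTER_CUBIC))
p,d=manip.snapshot("top"); cv2.imwrite("pics/t19.png",p[:,:,::-1]); cv2.imwrite("pics/t19c.png",cv2.resize(p[220:300,310:430,::-1],None,fx=6,fy=6,interpolation=cv2.INTER_CUBIC))
to(0.46,-0.135,0.13)
o=cv2.imread("pics/top0.png");b=cv2.imread("pics/t19.png")
for k,r in {"far-":(401,240,410,250),"far+":(360,244,372,254),"near-":(402,254,412,265),"near+":(361,258,372,269),"fluxpot":(165,255,195,283),"pastepot":(312,175,334,197),"pliers":(435,268,490,290)}.items(): print(k,shift(o,b,r))
```

```text
t 25.55 tcp [ 0.4494 -0.0199  0.296 ] yhead 92.35 tz [ 0.0325 -0.0308 -0.999 ] d_tool mm [  -0.6 -110.1  169.7] F [ 0.21 -0.62 -0.28] gap 1.001 q [-0.28  0.3   1.88 -0.03  0.93 -1.88]
far- (array([ 0.14, -0.87], dtype=float32), 0.97)
far+ (array([1.03, 1.22], dtype=float32), 0.974)
near- (array([ 0.89, -0.05], dtype=float32), 0.983)
near+ (array([0.83, 0.48], dtype=float32), 0.935)
fluxpot (array([0.74, 0.4 ], dtype=float32), 0.798)
pastepot (array([ 0.02, -0.01], dtype=float32), 1.0)
pliers (array([0.02, 0.  ], dtype=float32), 1.0)
```

View pics/s19c.png

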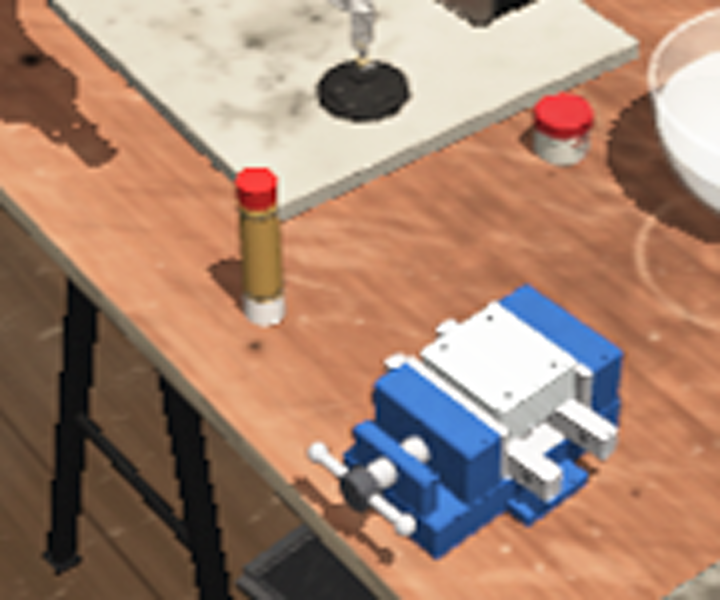

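View pics/t19c.png

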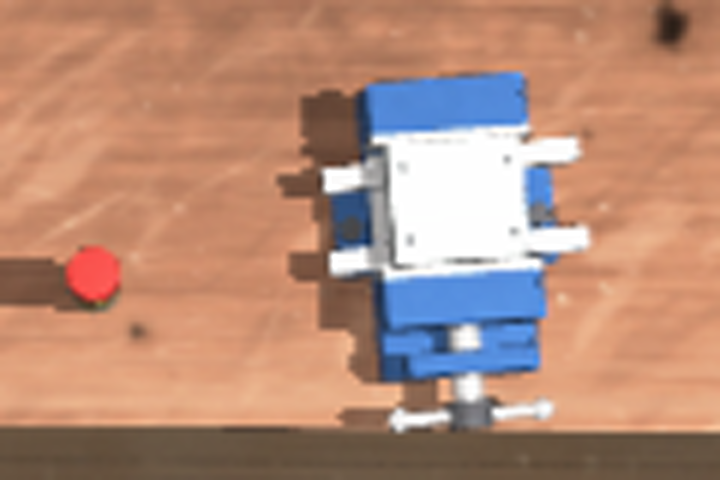

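```bash
python3 -c "
from station import manip
print(manip.sign_off())"
```

```text
the job is handed in; nothing more can be done
None
```

I handed the job in at about 25.6 s. The block is seated, both parallels ended within 6 mm of their start, and the bar stands upright on clear bench. However, both parallels crept slightly when pushed, so "neither slid" is not strictly true.

**Pressing:** I pressed the middle of the block with the bar only. The first press settled at about 22–24 N and the second at about 25–27 N, a little over the 20–25 N asked. Contact came at the same height both times, with the block's top at about 76 mm.

**Pushing:** I pushed the near parallel first, then the far one, after each press.
- **First round:** both resisted about 3–4 N. The centres shifted by about 1.2 mm (near) and 1.8 mm (far). The far one also turned slightly, probably because I made a sideways correction while touching it.
- **Second round, after the harder press:** the near one resisted about 3 N but still crept about 1.4 mm. The far one held at about 2 N with about 0.3 mm.
- **Final displacement:** about 2.4 mm (near) and 2 mm (far). A loose parallel would slide at 1 N, so I read both as trapped, but I cannot measure how hard the block presses on them.

**Last checks:** The last pictures show the bar upright and the block level. The red-lid pot and the pliers have not moved. The image comparison for the black-lid pot was unreliable (correlation 0.8), probably because of the arm's shadow; I never went near it.

**Tool tilt:** The tool's tilt drifted to about 6° over the run. I righted it against the bench before letting go of the bar; touching down there read about 33 N briefly.

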